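# Jam the locknut on the jar-guide jig

## Task

Lock the adjusting stud of the jar-guide jig at its present setting. Take the flat holding spanner from its rest, put it down flat on the jig's deck in front of the stud and let go; then take it (or push it) by its blue tail grip and slide it along the deck until its jaw is fully home on the brass square of the stud, handle next to the yellow stop pin, so that it holds the stud still. Then turn the black locknut clockwise by its orange crank until it is tight, without letting the red pointer swing away with it and without shifting the jars and cartons around, and leave the spanner in place on the stud.

Things in the scene. Friction and masses are not known exactly. Their poses are not given: they have to be found in the camera images.
- jig: Fixed aluminium deck, 305 x 245 x 12 mm, on the table; pose varies. Origin at table height on the stud's vertical axis. The spanner slides onto the stud along the jig's +x. Deck spans x -220 to 85, y -165 to 80 mm, top at z 12 mm. White index post, 10 mm thick, 50 mm high, at x -37, y 64. Jar lane with two jars between 16 mm high rails at y -87 and -155.
- stop_pin (a point): Centre of the foot of the yellow stop pin on the deck, diameter 14 mm, 18 mm high, at x -70, y +35 mm of the jig. The spanner's broad middle rests on it when the stud is pulled clockwise.
- stud_foot (a point): Point on the stud's axis at the deck's top. The brass square, 24 mm across flats and 20 mm high, stands here under the locknut, flats along the jig's x and y within 5 degrees. The stud turns easily (0.05 N m). Its end stands through the locknut to 72 mm above the table.
- stud (a joint): Angle of the stud (rad), clockwise from above positive; 0 = red pointer at the white post; starts within 0.08 of 0. The locknut drags it along unless the spanner holds it. With the spanner on, it gives up to about 0.2 clockwise until the spanner rests on the stop pin. It must never leave 0 by more than 0.35.
- locknut (a joint): Angle of the locknut relative to the stud (rad), clockwise from above positive; starts at 0 to 0.3, resists with 0.30 N m, stops solid at 1.30, tight from 1.20. The locknut is a black wheel of 120 mm diameter on the stud's axis, underside 36 and top 50 mm above the table: nothing taller than 24 mm passes under it on the deck.
- crank (a point): Axis of the orange crank peg on the locknut: upright, diameter 24 mm, from 50 to 95 mm above the table (this point at 72), 48 mm from the stud's axis. At joint values 0 it lies 0.65 rad anticlockwise of the jig's +x as seen from the stud's axis; it goes clockwise, across +x, by the sum of the stud and locknut angles.
- spanner: Flat steel spanner, 14 mm thick, 0.2 to 0.3 kg. Origin: centre of the open jaw, underside; x out of the mouth, z up. Jaw 26.5 wide, mouth flared, throat at x -13.5. Head 46 wide (x 23 to -30), neck 30 wide (-30 to -60), broad middle 46 wide (-60 to -115), blue tail grip 28 wide and 28 high (-115 to -174). Centre of mass near x -65.
- rest: Fixed grey tool rest, pose varies; frame as the spanner's, at table height. The spanner starts on it, underside 20 mm above the table. Under head and neck it is a rail 22 mm wide; from x -58 to -180 mm its cheeks (80 mm wide over all, 65 mm high) closely flank the spanner, so only neck and head can be gripped; lift it 45 mm straight up to clear.
- jar1: White jar with red lid, diameter 58, height 55 mm, in the jig's jar lane; origin at the centre of its underside, z up. Leave alone.
- jar2: Like jar1, also in the jig's jar lane. Leave alone.
- jar3: White jar with red lid, diameter 66, height 75 mm, on the table; origin under its centre. Leave alone.
- jar4: White jar with red lid, diameter 80, height 85 mm, on the table; origin under its centre. Leave alone.
- carton1: White carton with green band, 60 x 90 x 70 mm high, on the table; origin under its centre. Leave alone.
- carton2: White carton with orange band, 70 x 60 x 60 mm high, on the table; origin under its centre. Leave alone.
Things that resemble listed ones, but are neither listed nor needed, are in the scene too. What is meant by the spanner is not purple, and is the smaller of those in its own colour.

How it is judged:
On the way, in this order (a step that is already met when the one before it is completed fails the run):
1. the spanner has been put down flat on the deck and let go, jaw still off the stud, locknut not yet turned (angle between spanner's own z axis and vertical below 0.1 rad and z of spanner in the frame of jig between 0.006 and 0.018 m and contact force between the fingers and spanner below 0.3 N and horizontal distance between spanner and stud_foot between 0.025 and 0.2 m and value of joint locknut below 0.6 rad), for 0.2 s.
2. the spanner's jaw is fully home on the stud (within 8 mm), with the locknut not yet tightened (angle between spanner's own z axis and vertical below 0.1 rad and z of spanner in the frame of jig between 0.006 and 0.018 m and horizontal distance between spanner and stud_foot below 0.008 m and angle between the x axis of spanner and the x axis of jig, either way round below 0.25 rad and value of joint locknut below 0.6 rad), for 0.2 s.
3. the locknut is tight (1.20 or more) with the spanner on the stud (angle between spanner's own z axis and vertical below 0.1 rad and z of spanner in the frame of jig between 0.006 and 0.018 m and horizontal distance between spanner and stud_foot below 0.008 m and angle between the x axis of spanner and the x axis of jig, either way round below 0.25 rad and value of joint locknut above 1.2 rad), for 0.2 s.
At the end, for the whole second after the job is handed in: The spanner lies flat on the deck, at rest and released, its jaw centre within 8 mm of the stud's axis and its handle within 0.25 rad of the jig's x axis; the locknut stands at 1.20 rad or more; the stud is within 0.35 rad of its index (all of step 3 and value of joint stud between -0.35 and 0.35 rad and linear speed of spanner below 0.02 m/s and contact force between the fingers and spanner below 0.3 N); the robot touches nothing.
It fails at once if the stud (red pointer) turns more than 0.35 rad from its index (value of joint stud above 0.35 rad or value of joint stud below -0.35 rad).
It fails at once if a jar or carton is shifted by more than 30 mm or tipped (distance of any of jar1, jar2, jar3, jar4, carton1, carton2 from where it was at the start of the episode above 0.03 m or angle between any of jar1, jar2, jar3, jar4, carton1, carton2's own z axis and vertical above 0.4 rad).
It also fails if it takes over 72 s, if anything falls off the work surface, if the arm or the gripper's body presses on something with over 40 N, if the wrist force passes 120 N, or if a joint passes its speed limit or range.

## Robot

A 6-joint arm with a two-finger parallel gripper is mounted at the origin on the work surface. World frame = base frame: x ahead of the robot, y to its left, z up, the work surface at z = 0. Lengths are in m, angles in rad, forces in N, time in s.
With the tool pointing down it reaches from about 0.25 to 0.775 m from the base axis. Payload 4 kg.
Tool frame: the origin (TCP) lies midway between the tips of the shut fingers; the grasp point (between the pads) lies 19 mm behind it (robot.pinch_z is the distance from the TCP to the grasp point, in m); x points along the fingers, y is the direction in which the jaws open and shut, and the axes are right-handed (so a half turn about x gives the same grasp; the last joint's range is limited). The gripper opens to 94 mm and grips with 3 to 60 N. Pads are 16 mm wide; open, the fingers measure 119 mm over their backs; the gripper's body (75 mm by 177 mm) begins 78 mm behind the grasp point.
Start: joints at [1.111, 0.087, 1.371, -0, 1.684, -0.103], TCP at [0.192, 0.515, 0.179] pointing down, gripper open.
Joint ranges: [-3.1, 3.1], [-0.76, 2.03], [0.27, 2.55], [-1.08, 4.22], [0.17, 2.65], [-2.57, 2.57]. Speed limits (rad/s): [2.79, 2.79, 3.14, 3.14, 3.14, 3.14].

## Interface

Orientations are given as [roll, pitch, yaw] about the fixed x, y, z axes, in that order (R = Rz(yaw) Ry(pitch) Rx(roll)).
In Python, from bench import robot, imaging gives the robot as it stands. The module is installed in compiled form; this text tells all that it offers.
- The arm moves only by the tool drive_tool, never from a script. Its argument "commands" is a list that holds one entry, the list of rows, each a list of 4 numbers: the shift along the tool's x, y, z as a fraction of full scale, then the turn about the tool's x as a fraction of full scale. A call has 1 to 20 rows; each row shifts and turns the commanded pose from where the row before left it, along the tool's axes as they then stand; what a row does not reach is not made up. Full scale, the value 1, is 0.25 m for a shift and 360 degrees for a turn. A row lasts 1/10 s, in which the tool goes at most 50 mm and 8.59 degrees, less where a joint would pass 70% of its speed; a pose out of reach is approached as far as the arm can. A call with a number of a shift or a turn outside -1 to 1 is refused whole. A call with a gripper value outside its range is refused whole. "grip" is the opening, from 0 (shut) to 1 (fully open), set as the call begins (left out, the last holds). The fingers move at their own pace and stop on an object; the grip force is fixed at half the most. Time passes only in rows, so rows that do not move let the fingers close. It gives the time, the measured TCP pose, the force and the opening at its end, in the units of the state.
- robot.get_obs(): the state, without advancing time (a new reading comes with each control period).
- imaging.snapshot(name): name is "side" or "top"; returns a dict with "pixels" (384x512x3 uint8, red, green, blue), "z_map" (384x512 float32, m along the optical axis (not along the pixel's ray), 0 where there is no reading), "mtx" (3x3 intrinsics, pixels), "extrinsics" (4x4, takes a point from world to camera coordinates). Camera axes: x right, y up, looking along -z (the intrinsics and any distortion apply to the point x, -y, -z); pixel columns grow to the right and rows downward; lengths in m; the calibration is good to about 2 mm. A picture is of the moment at which its call begins.
- robot.close_job(): hands the job in, once; it reports no verdict.
The state is a dict: "time": time; "joint_positions": joint angles; "qvel": joint speeds; "joint_torque": joint torques, N m; "tool_pos": TCP position; "ee_rot": TCP orientation; "wrist_force": force on the tool from outside, world axes, zero at the start; "wrist_torque": the same for the moment, N m; "width": finger opening in m.
Only numpy, scipy, OpenCV 4.12 (cv2) and the standard library are available. Lean on these libraries where they do the work, as an engineer would, in place of code of your own. Each camera call takes 0.05 s, during which the arm holds its last target.

## Working session

There is one attempt and no reset: what is moved stays moved. The work goes in short steps, Python scripts to look and compute and a tool call to move; the robot and the scene stay as the last step left them, time stands still between calls to the robot, and variables do not carry over. Pictures are saved under pics/ and viewed, and the job is handed in when it is done.

Besides the shell and the picture viewer there is one more tool, called after "Request:" by a JSON object that holds its "name" and its "arguments", one argument or row to a line. drive_tool: Moves the arm, as the interface text tells. Shift numbers are shares of 0.25 m and turn numbers shares of 360 degrees, none past 1 either way. Its arguments: {"type":"object","properties":{"commands":{"type":"array","items":{"type":"array","items":{"type":"array","items":{"type":"number","minimum":-1,"maximum":1}}}},"grip":{"type":"number"}},"required":["commands"]}

```bash
mkdir -p pics; cat > h.py <<'E'
import numpy as np,cv2
from bench import robot,imaging
def snap(n,f=None):
    s=imaging.snapshot(n)
    if f: cv2.imwrite('pics/'+f+'.png',cv2.cvtColor(s['pixels'],cv2.COLOR_RGB2BGR))
    return s
def cloud(s):
    z=s['z_map'];K=s['mtx'];E=s['extrinsics']
    v,u=np.mgrid[:z.shape[0],:z.shape[1]]
    X=(u-K[0,2])/K[0,0]*z;Y=(v-K[1,2])/K[1,1]*z
    P=np.stack([X,-Y,-z],-1)
    R=E[:3,:3];t=E[:3,3]
    W=(P-t)@R
    W[z==0]=np.nan
    return W
def proj(s,p):
    E=s['extrinsics'];c=E[:3,:3]@np.array(p)+E[:3,3];K=s['mtx']
    return K[0,0]*c[0]/-c[2]+K[0,2],K[1,1]*-c[1]/-c[2]+K[1,2]
E
python3 - <<'E'
from h import *
for n in('top','side'):
    s=snap(n,n+'0'); 
    print(n,s['mtx'],np.linalg.inv(s['extrinsics']))
    np.savez(n+'0.npz',**s)
    cv2.imwrite(f'pics/{n}0b.png',cv2.resize(cv2.cvtColor(s['pixels'],cv2.COLOR_RGB2BGR),(800,600),interpolation=cv2.INTER_CUBIC))
print(robot.get_obs())
print([a for a in dir(robot) if a[0]!='_'],robot.pinch_z)
E
```

```text
top [[386.48758888   0.         260.79275009]
 [  0.         386.48758888 192.09949204]
 [  0.           0.           1.        ]] [[-2.01125908e-02  9.78237583e-01 -2.06510812e-01  1.88467441e-01]
 [-9.99797486e-01 -1.95371792e-02  4.82548455e-03 -6.18265660e-02]
 [ 6.85831599e-04  2.06566044e-01  9.78432419e-01  1.45341686e+00]
 [ 0.00000000e+00  0.00000000e+00  0.00000000e+00  1.00000000e+00]]
side [[365.85370645   0.         249.61412326]
 [  0.         365.85370645 191.37884577]
 [  0.           0.           1.        ]] [[ 0.98840636  0.11466612 -0.09952161  0.34244751]
 [-0.15061866  0.65780751 -0.73797242 -0.92780105]
 [-0.01915437  0.74440645  0.66745199  0.84286401]
 [ 0.          0.          0.          1.        ]]
{'time': 0.1, 'joint_positions': array([ 1.11091222e+00,  8.78533321e-02,  1.37207961e+00, -3.51077471e-05,
        1.68359984e+00, -1.03076189e-01]), 'qvel': array([ 1.46145116e-05, -2.21416436e-03, -4.58932928e-03,  3.24722902e-04,
        5.54900841e-04,  1.80078584e-03]), 'joint_torque': array([ 1.89445767e-03, -3.41252232e+01, -3.03300834e+01,  7.19086896e-02,
        3.04735755e-02, -1.02616309e-04]), 'tool_pos': array([0.19186915, 0.51486875, 0.17764838]), 'ee_rot': array([-1.65588999,  1.56885588, -2.01270183]), 'wrist_force': array([-0.7172078 ,  0.45945003,  0.30816478]), 'wrist_torque': array([-0.01637601,  0.0276946 , -0.03596767]), 'width': 0.09399456656928126}
['IKError', 'close_job', 'get_obs', 'pinch_z'] 0.0188
```

View pics/top0b.png

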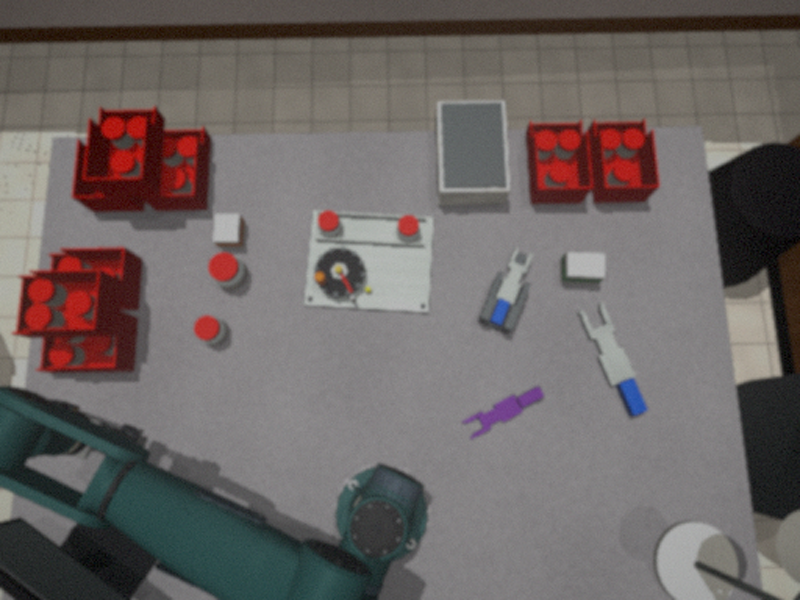

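View pics/side0b.png

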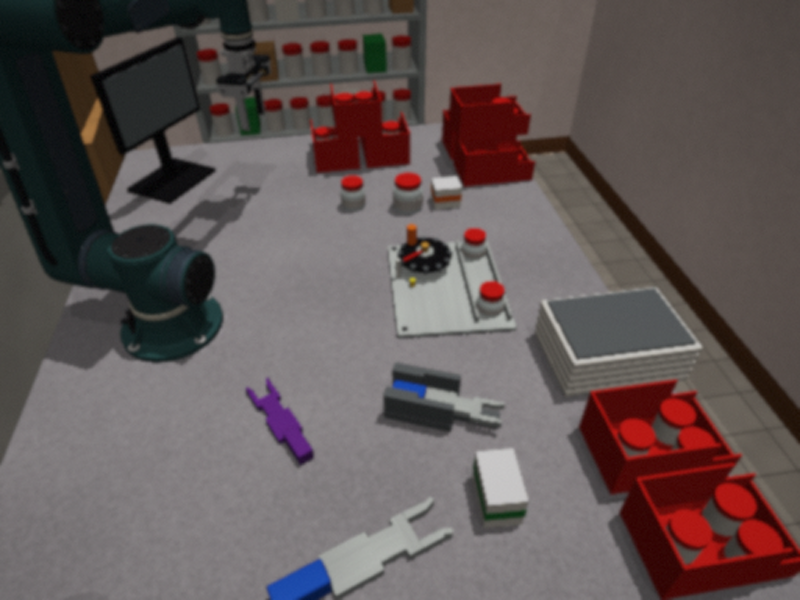

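```bash
cat >> h.py <<'E'
def ortho(s,x0,x1,y0,y1,z,sc=2000):
    # picture: up=+x, left=+y
    H=int((x1-x0)*sc);Wd=int((y1-y0)*sc)
    r,c=np.mgrid[:H,:Wd]
    X=x1-r/sc;Y=y1-c/sc
    P=np.stack([X,Y,np.full_like(X,z)],-1)
    E=s['extrinsics'];C=P@E[:3,:3].T+E[:3,3];K=s['mtx']
    u=K[0,0]*C[...,0]/-C[...,2]+K[0,2];v=K[1,1]*-C[...,1]/-C[...,2]+K[1,2]
    o=cv2.remap(np.ascontiguousarray(s['pixels']),u.astype(np.float32),v.astype(np.float32),cv2.INTER_CUBIC)
    return cv2.cvtColor(o,cv2.COLOR_RGB2BGR)
E
python3 - <<'E'
from h import *
t=dict(np.load('top0.npz'));s=dict(np.load('side0.npz'))
for n,d in(('t',t),('s',s)):
    W=cloud(d)
    for nm,uv in dict(t=dict(stud=(338,271),rest=(512,285),big=(612,360)),s=dict(stud=(425,250),rest=(450,400),big=(400,530)))[n].items():
        print(n,nm,W[int(uv[1]*.64),int(uv[0]*.64)])
E
```

```text
t stud [0.55471478 0.09493811 0.07448955]
t rest [ 0.52074204 -0.31849563  0.0394373 ]
t big [ 0.3374062  -0.54928358  0.02083613]
s stud [0.56065005 0.08098567 0.0658518 ]
s rest [ 0.52644248 -0.3184363   0.03744324]
s big [ 0.40248353 -0.52766605  0.0184851 ]
```

```bash
python3 - <<'E'
from h import *
t=dict(np.load('top0.npz'));s=dict(np.load('side0.npz'))
# jig ortho z=.012, region x .42-.74 y -.14-.18  ; rest z=.034
def grid(o,x1,y1,sc,step=.05):
    for k in range(-20,20):
        x=k*step; r=int((x1-x)*sc)
        if 0<=r<o.shape[0]: cv2.line(o,(0,r),(6,r),(255,0,255),2);cv2.putText(o,f'{x:.2f}',(8,r+4),0,.35,(255,0,255))
        c=int((y1-x)*sc)
        if 0<=c<o.shape[1]: cv2.line(o,(c,0),(c,6),(255,0,255),2);cv2.putText(o,f'{x:.2f}',(c-10,18),0,.35,(255,0,255))
    return o
a=[]
for d in(t,s):
    a.append(grid(ortho(d,.42,.72,-.16,.16,.012,1250),.72,.16,1250))
cv2.imwrite('pics/jig_o.png',np.hstack(a))
a=[]
for d in(t,s):
    a.append(grid(ortho(d,.38,.66,-.42,-.22,.034,2000),.66,-.22,2000))
cv2.imwrite('pics/rest_o.png',np.hstack(a))
E
```

```text
(no output)
```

View pics/jig_o.png

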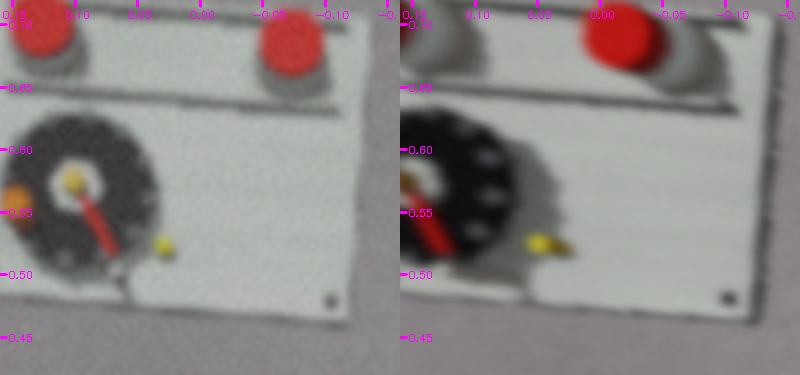

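View pics/rest_o.png

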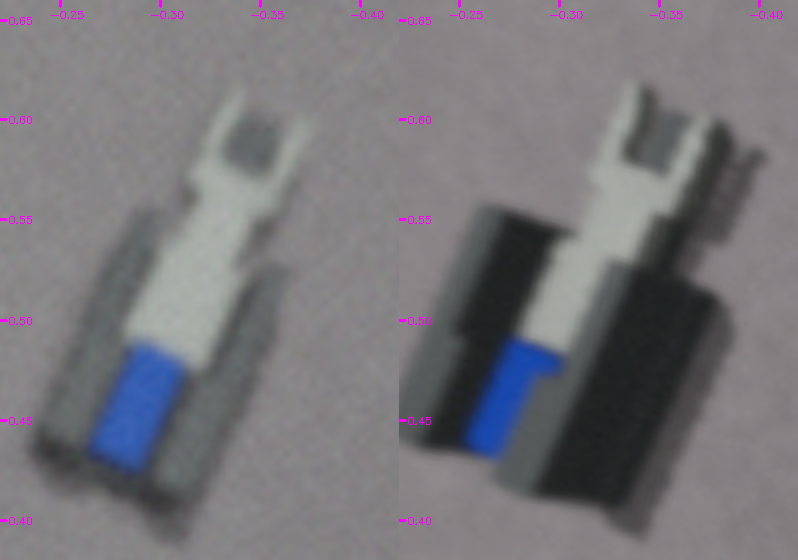

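```bash
cat >> h.py <<'E'
from scipy.optimize import minimize
from scipy.ndimage import map_coordinates
def outline(poly,step=.002):
    pts=[];nr=[]
    n=len(poly)
    for i in range(n):
        a=np.array(poly[i]);b=np.array(poly[(i+1)%n]);L=np.linalg.norm(b-a)
        if L<.004: continue
        d=(b-a)/L
        for k in np.arange(.002,L-.001,step): pts.append(a+d*k);nr.append([d[1],-d[0]]) # ccw -> outward
    return np.array(pts),np.array(nr)
def gray(s): return cv2.GaussianBlur(cv2.cvtColor(np.ascontiguousarray(s['pixels']),cv2.COLOR_RGB2GRAY).astype(float),(0,0),.8)
def samp(s,g,P):
    E=s['extrinsics'];C=P@E[:3,:3].T+E[:3,3];K=s['mtx']
    u=K[0,0]*C[:,0]/-C[:,2]+K[0,2];v=K[1,1]*-C[:,1]/-C[:,2]+K[1,2]
    return map_coordinates(g,[v,u],order=1,mode='nearest')
def fit(s,poly,z,p0,off=.004,cap=40,sel=None,verbose=True):
    g=gray(s);pts,nr=outline(poly)
    if sel is not None: m=sel(pts);pts=pts[m];nr=nr[m]
    def f(p):
        c,n=np.cos(p[2]),np.sin(p[2]);R=np.array([[c,-n],[n,c]])
        def at(q):
            w=q@R.T+p[:2];return samp(s,g,np.c_[w,np.full(len(w),z)])
        d=at(pts-nr*off)-at(pts+nr*off)
        return -np.minimum(d,cap).mean()
    best=None
    for dx in(-.008,0,.008):
        for dy in(-.008,0,.008):
            for da in (-.05,0,.05):
                r=minimize(f,np.array(p0)+[dx,dy,da],method='Nelder-Mead',options=dict(initial_simplex=np.array(p0)+[dx,dy,da]+np.array([[0,0,0],[.004,0,0],[0,.004,0],[0,0,.03]]),xatol=1e-5,fatol=1e-4))
                if best is None or r.fun<best.fun: best=r
    return best.x,best.fun
DECK=[(-.22,-.165),(.085,-.165),(.085,.08),(-.22,.08)]
SP=[(.023,-.01325-.002),(.023,-.023),(-.03,-.023)][:0]
SP=[(.023,.0155),(.023,.023),(-.03,.023),(-.03,.015),(-.06,.015),(-.06,.023),(-.115,.023),(-.115,-.023),(-.06,-.023),(-.06,-.015),(-.03,-.015),(-.03,-.023),(.023,-.023),(.023,-.0155),(.01,-.01325),(-.0135,-.01325),(-.0135,.01325),(.01,.01325)]
E
python3 - <<'E'
from h import *
for n in('top','side'):
    s=dict(np.load(n+'0.npz'))
    p,f=fit(s,DECK,.012,(.562,.09,1.49))
    print(n,'deck',p,f)
    c,q=np.cos(p[2]),np.sin(p[2]);R=np.array([[c,-q],[q,c]])
    print(' pin',R@[-.07,.035]+p[:2],'post',R@[-.037,.064]+p[:2])
    p,f=fit(s,SP,.034,(.585,-.343,1.17+.7 if 0 else np.arctan2(-.06+.0,.155)*1+0),off=.003)
    print(n,'span',p,f)
E
```

```text
top deck [0.5626506  0.09500564 1.49055207] -19.98331133941646
 pin [0.52215215 0.02803642] post [0.49589069 0.06325482]
top span [ 0.58821863 -0.34686147 -0.41489266] -22.962342651090005
side deck [0.56422527 0.09352203 1.48853079] -16.779438415912495
 pin [0.52359154 0.02663481] post [0.49740132 0.06190622]
side span [ 0.58796262 -0.3450622  -0.44933114] -27.92533854058721
```

```bash
cat >> h.py <<'E'
def ov(s,items,f,crop,sc=6):
    im=cv2.cvtColor(np.ascontiguousarray(s['pixels']),cv2.COLOR_RGB2BGR);x,y,w,h=crop
    im=cv2.resize(im[y:y+h,x:x+w],None,fx=sc,fy=sc,interpolation=cv2.INTER_CUBIC)
    for poly,z,p,col in items:
        c,n=np.cos(p[2]),np.sin(p[2]);R=np.array([[c,-n],[n,c]])
        w=np.array(poly)@R.T+p[:2]
        q=np.array([proj(s,[a,b,z]) for a,b in w]);q=((q-[x,y]+.5)*sc-.5)
        cv2.polylines(im,[q.astype(np.int32)],True,col,1)
    if f: cv2.imwrite('pics/'+f+'.png',im)
    return im
def circ(r,x=0,y=0): return [(x+r*np.cos(a),y+r*np.sin(a)) for a in np.linspace(0,6.28,40)]
def jigitems(p,spanz=None):
    return [(DECK,.012,p,(255,0,0)),(circ(.06),.05,p,(0,255,0)),(circ(.007,-.07,.035),.03,p,(0,0,255)),(circ(.007,-.07,.035),.012,p,(0,0,255)),(circ(.012,.048*np.cos(.65),.048*np.sin(.65)),.095,p,(255,0,255)),(circ(.003),.072,p,(255,255,0))]
E
python3 - <<'E'
from h import *
t=dict(np.load('top0.npz'));s=dict(np.load('side0.npz'))
P=(.5634,.0943,1.4895);S=(.588,-.346,-.43)
GR=[(-.115,-.014),(-.174,-.014),(-.174,.014),(-.115,.014)]
it=jigitems(P)
a=ov(t,it,None,(188,125,100,85),4);b=ov(s,it,None,(240,140,100,85),4)
cv2.imwrite('pics/ov_j.png',np.hstack([a,b]))
it=[(SP,.034,S,(0,0,255)),(GR,.048,S,(0,255,255))]
a=ov(t,it,None,(295,150,60,70),6);b=ov(s,it,None,(240,220,90,70),5);b=cv2.resize(b,(440,420))
cv2.imwrite('pics/ov_s.png',np.hstack([a,b]))
E
```

```text
(no output)
```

View pics/ov_j.png

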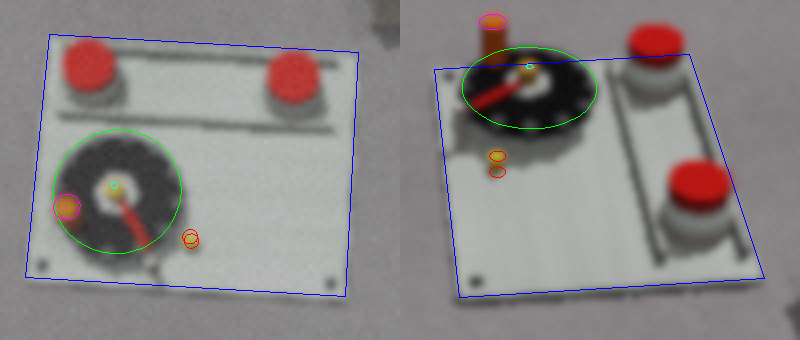

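View pics/ov_s.png

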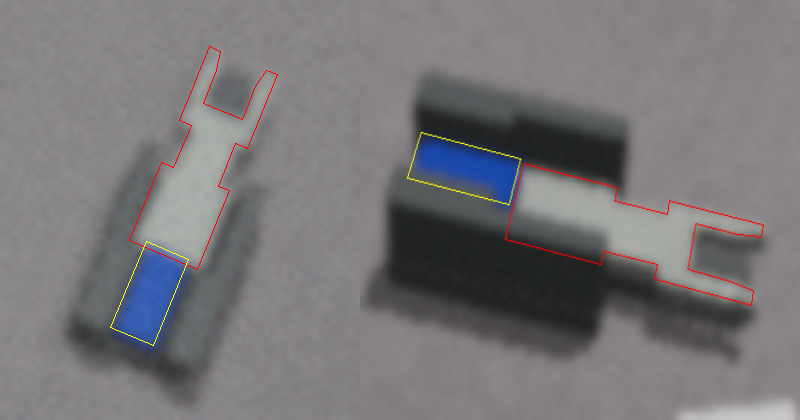

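```bash
cat >> h.py <<'E'
from scipy.spatial.transform import Rotation as Ro
def plan(p,yaw,o=None):
    """p target TCP, yaw of tool y axis; prints shift in tool fractions and turn fraction"""
    o=o or robot.get_obs()
    R=Ro.from_euler('xyz',o['ee_rot']).as_matrix()
    d=R.T@(np.array(p)-o['tool_pos'])
    y0=np.arctan2(R[1,1],R[0,1])
    dy=(yaw-y0+np.pi)%(2*np.pi)-np.pi
    print('t',round(o['time'],2),'tcp',o['tool_pos'].round(4),'yaw_y',round(y0,4),'tilt',R[:,0].round(3),'F',o['wrist_force'].round(1),'w',round(o['width'],4),'j1,j6',o['joint_positions'][[0,5]].round(2))
    print(' shift mm',(d*1000).round(1),'frac',(d/.25).round(4),'turn frac',round(-dy/2/np.pi,4),'rows',round(abs(dy)/np.radians(8.59),1))
E
python3 - <<'E'
from h import *
S=(.588,-.346,-.43)
c,n=np.cos(S[2]),np.sin(S[2])
q=np.array([S[0]-.043*c,S[1]-.043*n]);print(q)
for y in(1.14,1.14-np.pi): plan([*q,.15],y)
E
```

```text
[ 0.54891447 -0.32807456]
t 0.1 tcp [0.1919 0.5149 0.1776] yaw_y 1.214 tilt [-0.001 -0.002 -1.   ] F [-0.7  0.5  0.3] w 0.094 j1,j6 [ 1.11 -0.1 ]
 shift mm [  28.8 -665.1  629. ] frac [ 0.1153 -2.6603  2.516 ] turn frac 0.0118 rows 0.5
t 0.1 tcp [0.1919 0.5149 0.1776] yaw_y 1.214 tilt [-0.001 -0.002 -1.   ] F [-0.7  0.5  0.3] w 0.094 j1,j6 [ 1.11 -0.1 ]
 shift mm [  28.8 -665.1  629. ] frac [ 0.1153 -2.6603  2.516 ] turn frac -0.4882 rows 20.5
```

Request:
{"name": "drive_tool", "arguments": {
  "commands": [
    [[0,-0.133,0.1258,0],[0,-0.133,0.1258,0],[0,-0.133,0.1258,0],[0,-0.133,0.1258,0],[0,-0.133,0.1258,0],[0,-0.133,0.1258,0],[0,-0.133,0.1258,0],[0,-0.133,0.1258,0],[0,-0.133,0.1258,0],[0,-0.133,0.1258,0],[0,-0.133,0.1258,0],[0,-0.133,0.1258,0],[0,-0.133,0.1258,0],[0,-0.133,0.1258,0],[0,-0.133,0.1258,0],[0,-0.133,0.1258,0],[0,-0.133,0.1258,0],[0,-0.133,0.1258,0],[0,-0.133,0.1258,0],[0,-0.133,0.1258,0]]
  ],
  "grip": 1
}}

```text
time: 2.1
tool_pos: [0.5495, -0.3291, 0.1778]
ee_rot: [2.644, 1.569, 2.287]
wrist_force: [1.2, 0.3, 0.4]
width: 0.094
```

Request:
{"name": "drive_tool", "arguments": {
  "commands": [
    [[0,0,0,0.0237],[0,0,0,0.0237],[0,0,0,0.0237],[0,0,0,0.0237],[0,0,0,0.0237],[0,0,0,0.0237],[0,0,0,0.0237],[0,0,0,0.0237],[0,0,0,0.0237],[0,0,0,0.0237],[0,0,0,0.0237],[0,0,0,0.0237],[0,0,0,0.0237],[0,0,0,0.0237],[0,0,0,0.0237],[0,0,0,0.0237],[0,0,0,0.0237],[0,0,0,0.0237],[0,0,0,0.0237],[0,0,0,0.0237]]
  ]
}}

```text
time: 4.1
tool_pos: [0.5489, -0.3272, 0.1778]
ee_rot: [-0.494, 1.569, 2.448]
wrist_force: [-0.6, -0.0, 0.3]
width: 0.094
```

```bash
python3 - <<'E'
from h import *
plan([.5489,-.3281,.12],1.14-np.pi)
E
```

```text
t 4.1 tcp [ 0.5489 -0.3272  0.1778] yaw_y -1.7704 tilt [-0.001  0.001 -1.   ] F [-0.6 -0.   0.3] w 0.094 j1,j6 [-0.63  1.14]
 shift mm [57.8  0.9 -0.2] frac [ 0.2312  0.0037 -0.0009] turn frac 0.0368 rows 1.5
```

Request:
{"name": "drive_tool", "arguments": {
  "commands": [
    [[0,0.0037,0,0.0184],[0,0,0,0.0184],[0.08,0,0,0],[0.1,0,0,0],[0.1,0,0,0],[0.1,0,0,0],[0.1,0,0,0],[0,0,0,0]]
  ]
}}

```text
time: 4.9
tool_pos: [0.5459, -0.3261, 0.053]
ee_rot: [-0.212, 1.56, 2.505]
wrist_force: [-0.4, 1.0, -0.8]
width: 0.0938
```

```bash
python3 - <<'E'
from h import *
plan([.5489,-.3281,.018],1.14-np.pi)
t=snap('top');s=snap('side')
S=(.588,-.346,-.43)
it=[(SP,.034,S,(0,0,255))]
a=ov(t,it,None,(295,150,60,70),6);b=ov(s,it,None,(240,220,90,70),5);b=cv2.resize(b,(440,420))
cv2.imwrite('pics/ov_s2.png',np.hstack([a,b]))
E
```

```text
t 4.9 tcp [ 0.5459 -0.3261  0.053 ] yaw_y -1.9955 tilt [-0.009  0.006 -1.   ] F [-0.4  1.  -0.8] w 0.0938 j1,j6 [-0.63  1.37]
 shift mm [35.   0.7 -3.9] frac [ 0.1399  0.0028 -0.0156] turn frac 0.001 rows 0.0
```

View pics/ov_s2.png

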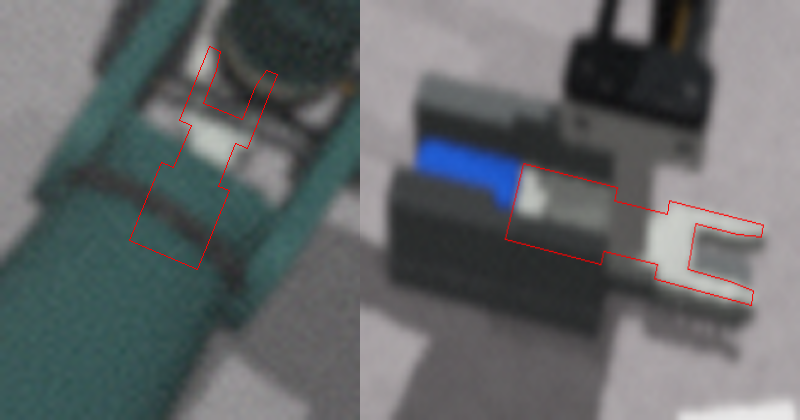

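Request:
{"name": "drive_tool", "arguments": {
  "commands": [
    [[0,0,0,0],[0,0,0,0],[0,0,0,0]]
  ]
}}

```text
time: 5.3
tool_pos: [0.5499, -0.3289, 0.0604]
ee_rot: [2.973, 1.568, -0.593]
wrist_force: [0.3, 0.4, 0.4]
width: 0.0939
```

```bash
python3 - <<'E'
from h import *
plan([.5489,-.3281,.018],1.14-np.pi)
E
```

```text
t 5.3 tcp [ 0.5499 -0.3289  0.0604] yaw_y -1.9954 tilt [ 0.002 -0.002 -1.   ] F [0.3 0.4 0.4] w 0.0939 j1,j6 [-0.63  1.37]
 shift mm [42.4 -0.4  1.3] frac [ 0.1695 -0.0014  0.0054] turn frac 0.001 rows 0.0
```

Request:
{"name": "drive_tool", "arguments": {
  "commands": [
    [[0.03,0,0.0054,0],[0.03,0,0,0],[0.03,0,0,0],[0.03,0,0,0],[0.03,0,0,0],[0.02,0,0,0],[0,0,0,0],[0,0,0,0],[0,0,0,0]]
  ]
}}

```text
time: 6.2
tool_pos: [0.5482, -0.328, 0.0167]
ee_rot: [3.027, 1.57, -0.54]
wrist_force: [-0.8, -0.6, 0.8]
width: 0.0943
```

Request:
{"name": "drive_tool", "arguments": {
  "commands": [
    [[0,0,0,0],[0,0,0,0],[0,0,0,0],[0,0,0,0],[0,0,0,0],[0,0,0,0],[0,0,0,0]]
  ],
  "grip": 0
}}

```text
time: 6.9
tool_pos: [0.5478, -0.3277, 0.0161]
ee_rot: [-1.227, 1.571, 1.49]
wrist_force: [0.8, 0.9, 0.0]
width: 0.0421
```

```bash
python3 - <<'E'
from h import *
plan([.5489,-.3281,.018],1.14-np.pi)
E
```

```text
t 6.9 tcp [ 0.5478 -0.3277  0.0161] yaw_y -1.9954 tilt [ 0.  0. -1.] F [0.8 0.9 0. ] w 0.0421 j1,j6 [-0.63  1.37]
 shift mm [-1.9 -0.1 -1.1] frac [-0.0075 -0.0005 -0.0045] turn frac 0.001 rows 0.0
```

Fingers still closing; wait.

Request:
{"name": "drive_tool", "arguments": {
  "commands": [
    [[0,0,0,0],[0,0,0,0],[0,0,0,0],[0,0,0,0]]
  ]
}}

```text
time: 7.3
tool_pos: [0.5479, -0.3278, 0.0162]
ee_rot: [-1.804, 1.571, 0.913]
wrist_force: [0.0, -0.1, -0.2]
width: 0.0092
```

Request:
{"name": "drive_tool", "arguments": {
  "commands": [
    [[-0.02,0,0,0],[-0.03,0,0,0],[-0.03,0,0,0],[-0.03,0,0,0],[-0.03,0,0,0],[-0.03,0,0,0],[-0.03,0,0,0],[-0.03,0,0,0],[-0.03,0,0,0],[-0.03,0,0,0],[0,0,0,0]]
  ]
}}

```text
time: 8.4
tool_pos: [0.5486, -0.3283, 0.0904]
ee_rot: [2.983, 1.568, -0.583]
wrist_force: [-0.7, 0.9, 0.6]
width: 0.0006
```

```bash
python3 - <<'E'
from h import *
plan([.5489,-.3281,.018],1.14-np.pi)
s=snap('side')
S=(.588,-.346,-.43)
ov(s,[(SP,.102,S,(0,0,255))],'lift',(230,180,110,100),6)
E
```

```text
t 8.4 tcp [ 0.5486 -0.3283  0.0904] yaw_y -1.9955 tilt [ 0.002 -0.002 -1.   ] F [-0.7  0.9  0.6] w 0.0006 j1,j6 [-0.63  1.37]
 shift mm [72.4 -0.4 -0. ] frac [ 0.2896 -0.0014 -0.    ] turn frac 0.001 rows 0.0
```

View pics/lift.png

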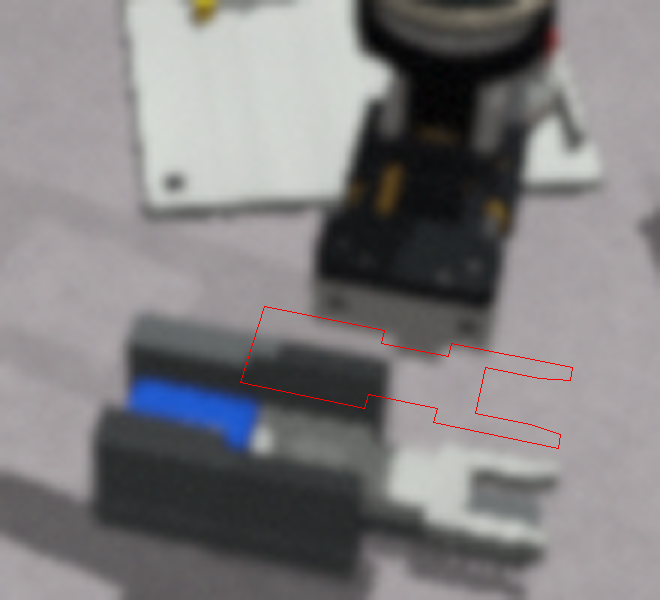

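```bash
python3 - <<'E'
from h import *
o=robot.get_obs();R=Ro.from_euler('xyz',o['ee_rot']).as_matrix();print(R.round(3))
s=snap('side');W=cloud(s)
im=cv2.cvtColor(np.ascontiguousarray(s['pixels']),cv2.COLOR_RGB2BGR)
def mk(p,c):
    u,v=proj(s,p);return int((u-220+.5)*5),int((v-120+.5)*5),c
im2=cv2.resize(im[120:240,220:370],None,fx=5,fy=5,interpolation=cv2.INTER_CUBIC)
for l in np.arange(0,.12,.0195):
    x,y,c=mk(o['tool_pos']-R[:,0]*l,0);cv2.circle(im2,(x,y),3,(255,0,255),-1)
for l in(-.05,.05):
    x,y,c=mk(o['tool_pos']+R[:,1]*l,0);cv2.circle(im2,(x,y),3,(0,255,255),-1)
cv2.imwrite('pics/g1.png',im2)
z=W[...,2];m=(abs(W[...,0]-o['tool_pos'][0])<.12)&(abs(W[...,1]-o['tool_pos'][1])<.12)&(z>.085)&(z<.2)
for a in range(85,200,10):
    k=m&(z>a/1000)&(z<(a+10)/1000)
    if k.sum():
        q=(W[k]-o['tool_pos'])@R;print(a,k.sum(),q.min(0).round(3)[1:],q.max(0).round(3)[1:])
E
```

```text
[[ 0.001 -0.412 -0.911]
 [-0.001 -0.911  0.412]
 [-1.     0.    -0.001]]
115 1 [0.01  0.006] [0.01  0.006]
125 14 [ 0.01 -0.01] [0.014 0.009]
135 6 [ 0.012 -0.01 ] [0.013 0.006]
```

View pics/g1.png

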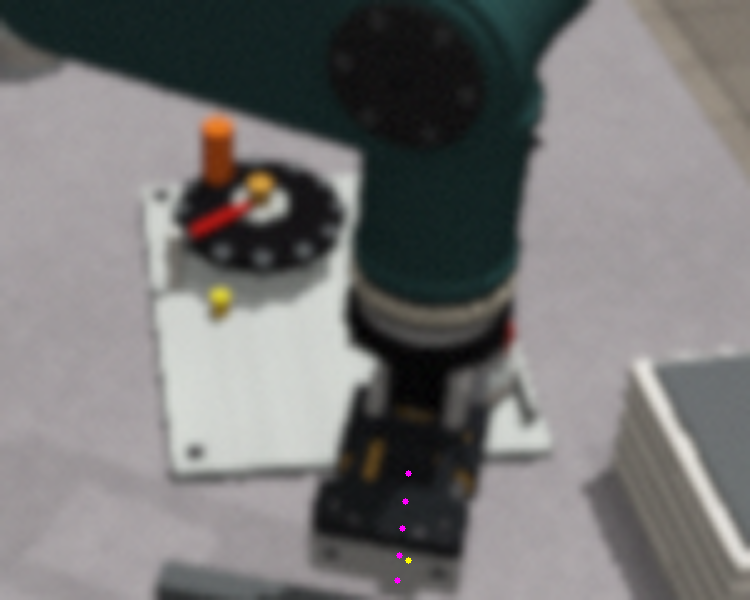

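```bash
python3 - <<'E'
from h import *
o=robot.get_obs();R=Ro.from_euler('xyz',o['ee_rot']).as_matrix()
s=snap('side')
im=cv2.cvtColor(np.ascontiguousarray(s['pixels']),cv2.COLOR_RGB2BGR)
im2=cv2.resize(im[200:275,230:330],None,fx=8,fy=8,interpolation=cv2.INTER_CUBIC)
for l in np.arange(0,.12,.0195):
    u,v=proj(s,o['tool_pos']-R[:,0]*l);cv2.circle(im2,(int((u-230+.5)*8),int((v-200+.5)*8)),3,(255,0,255),-1)
cv2.imwrite('pics/g2.png',im2)
E
```

```text
(no output)
```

View pics/g2.png

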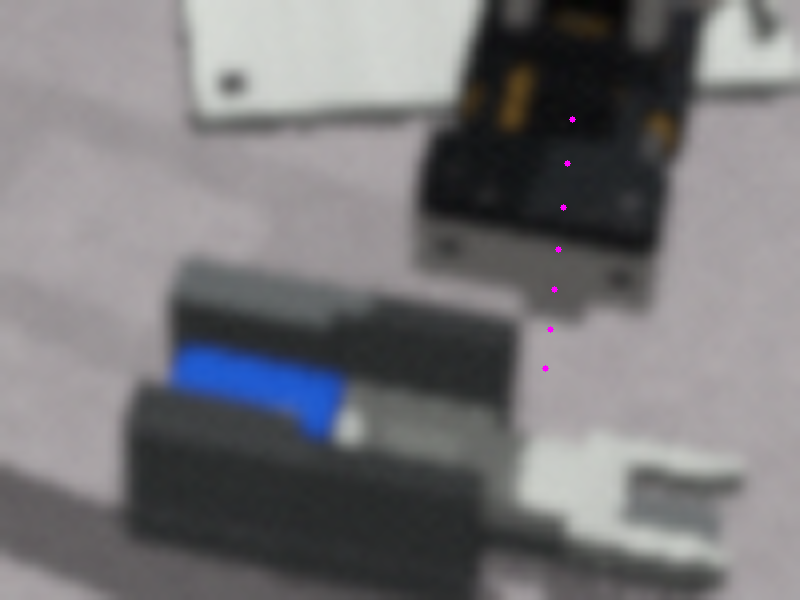

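```bash
python3 - <<'E'
from h import *
o=robot.get_obs();R=Ro.from_euler('xyz',o['ee_rot']).as_matrix()
s=snap('side');g=gray(s)
for l in np.arange(0.0,.06,.004):
    p=o['tool_pos']-R[:,0]*l+R[:,1]*.0125
    u,v=proj(s,p)
    print(round(l,3),round(u,1),round(v,1),[int(map_coordinates(g,[[v],[u+d]],order=1)[0]) for d in(-3,0,3)])
z=s['z_map'];print(z[232:246,294:304].round(3));print(cloud(s)[232:246,299].round(3))
E
```

```text
0.0 296.8 249.2 [104, 160, 163]
0.004 296.9 248.2 [104, 162, 163]
0.008 297.0 247.3 [104, 162, 164]
0.012 297.1 246.3 [103, 162, 165]
0.016 297.2 245.3 [103, 162, 165]
0.02 297.3 244.3 [105, 163, 164]
0.024 297.4 243.3 [107, 163, 164]
0.028 297.5 242.3 [110, 162, 161]
0.032 297.6 241.2 [113, 155, 151]
0.036 297.7 240.2 [117, 140, 132]
0.04 297.8 239.2 [119, 118, 111]
0.044 297.9 238.2 [118, 99, 97]
0.048 298.1 237.1 [112, 91, 91]
0.052 298.2 236.1 [102, 88, 89]
0.056 298.3 235.0 [94, 88, 88]
[[0.816 0.818 0.814 0.813 0.804 0.804 0.802 0.801 0.8   0.8  ]
 [0.818 0.818 0.817 0.816 0.815 0.814 0.815 0.811 0.81  0.809]
 [0.82  0.821 0.817 0.821 0.817 0.817 0.814 0.815 0.812 0.813]
 [0.826 0.824 0.822 0.823 0.819 0.819 0.819 0.819 0.818 0.816]
 [0.825 0.827 0.825 0.824 0.821 0.823 0.817 0.818 0.819 0.815]
 [1.103 0.929 0.928 0.925 0.824 0.824 0.823 0.822 0.822 0.82 ]
 [1.102 0.929 0.933 0.929 0.93  0.927 0.927 0.924 0.925 1.099]
 [1.097 0.935 0.932 0.932 0.932 0.93  0.929 0.929 0.929 1.101]
 [1.01  1.092 1.091 1.092 1.093 0.931 0.929 0.929 0.932 1.092]
 [1.009 1.092 1.088 1.09  1.091 1.091 1.089 1.09  1.095 1.091]
 [1.006 1.087 1.089 1.09  1.088 1.089 1.082 1.086 1.088 1.089]
 [1.007 1.087 1.083 1.088 1.087 1.083 1.086 1.085 1.086 1.086]
 [1.015 1.086 1.084 1.082 1.083 1.086 1.081 1.081 1.083 1.083]
 [1.019 1.081 1.077 1.077 1.081 1.082 1.077 1.082 1.078 1.079]]
[[ 0.52  -0.41   0.238]
 [ 0.522 -0.404  0.228]
 [ 0.522 -0.404  0.224]
 [ 0.522 -0.404  0.221]
 [ 0.523 -0.403  0.217]
 [ 0.523 -0.404  0.214]
 [ 0.545 -0.34   0.134]
 [ 0.545 -0.34   0.13 ]
 [ 0.545 -0.341  0.127]
 [ 0.58  -0.242  0.001]
 [ 0.579 -0.246  0.001]
 [ 0.577 -0.251  0.004]
 [ 0.577 -0.251 -0.001]
 [ 0.576 -0.256 -0.   ]]
```

```bash
python3 - <<'E'
from h import *
s=dict(np.load('side0.npz'));W=cloud(s);tp=np.array([.19187,.51487,.17765])
R=Ro.from_euler('xyz',[-1.65588999,  1.56885588, -2.01270183]).as_matrix()
q=(W-tp)@R
m=(abs(q[...,1])<.07)&(abs(q[...,2])<.03)&(W[...,2]>.1)&(W[...,2]<.3)
q=q[m];print(len(q))
for a in np.arange(-.14,.06,.01):
    k=(q[:,0]>=a)&(q[:,0]<a+.01)
    if k.any(): print(round(a,2),k.sum(),q[k].min(0).round(3),q[k].max(0).round(3))
im=cv2.cvtColor(s['pixels'],cv2.COLOR_RGB2BGR)
u,v=map(int,proj(s,tp));print(u,v)
c=cv2.resize(im[v-50:v+20,u-40:u+40],None,fx=8,fy=8,interpolation=cv2.INTER_CUBIC)
for l in np.arange(0,.1,.02):
  for y in (-.047,0,.047):
    a,b=proj(s,tp-R[:,0]*l+R[:,1]*y);cv2.circle(c,(int((a-u+40.5)*8),int((b-v+50.5)*8)),2,(255,0,255),-1)
cv2.imwrite('pics/g0.png',c)
E
```

```text
238
-0.13 2 [-0.122  0.049 -0.01 ] [-0.121  0.049 -0.005]
-0.12 18 [-0.119 -0.063 -0.006] [-0.111  0.058  0.012]
-0.11 28 [-0.11  -0.067 -0.008] [-0.101  0.058  0.013]
-0.1 31 [-0.099 -0.062 -0.008] [-0.09   0.057  0.013]
-0.09 29 [-0.089 -0.065 -0.009] [-0.081  0.057  0.012]
-0.08 28 [-0.08  -0.064 -0.008] [-0.071  0.053  0.014]
-0.07 26 [-0.069 -0.064 -0.009] [-0.06   0.058  0.013]
-0.06 27 [-0.06  -0.063 -0.006] [-0.05   0.056  0.011]
-0.05 25 [-0.05  -0.064 -0.007] [-0.041  0.057  0.013]
-0.04 20 [-0.04  -0.063 -0.009] [-0.03   0.06   0.011]
-0.03 4 [-0.029 -0.048 -0.009] [-0.026  0.052  0.006]
163 84
```

View pics/g0.png

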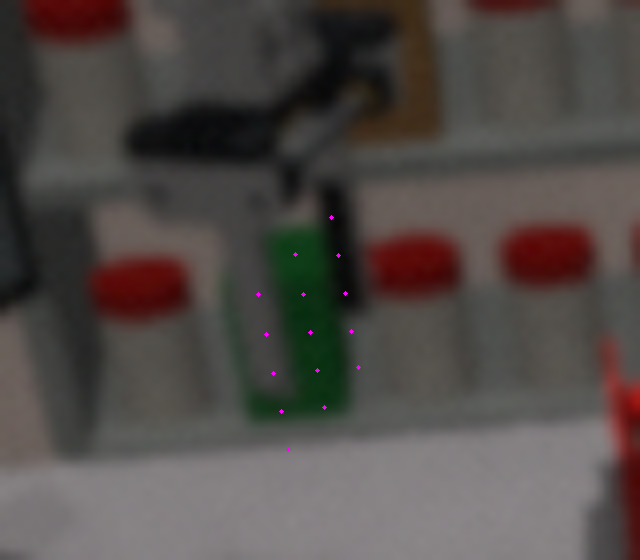

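Request:
{"name": "drive_tool", "arguments": {
  "commands": [
    [[0,0,0,0],[0,0,0,0],[0,0,0,0],[0,0,0,0],[0,0,0,0],[0,0,0,0],[0,0,0,0],[0,0,0,0],[0.04,0,0,0],[0.06,0,0,0],[0.06,0,0,0],[0.06,0,0,0],[0.06,0,0,0],[0.04,0,0,0],[0.03,0,0,0],[0.03,0,0,0],[0,0,0,0],[0,0,0,0],[0,0,0,0]]
  ],
  "grip": 1
}}

```text
time: 10.5
tool_pos: [0.5484, -0.3282, -0.0054]
ee_rot: [3.002, 1.569, -0.564]
wrist_force: [-0.8, -0.2, 0.2]
width: 0.0939
```

```bash
cat >> h.py <<'E'
def fingers(s,o,lo=.0):
    R=Ro.from_euler('xyz',o['ee_rot']).as_matrix();W=cloud(s);q=(W-o['tool_pos'])@R
    return q,W,R
E
python3 - <<'E'
from h import *
plan([.5489,-.3281,-.012],1.14-np.pi)
o=robot.get_obs()
s=snap('side');q,W,R=fingers(s,o)
# near finger outer face y~+.0595
m=(q[...,1]>.05)&(q[...,1]<.068)&(abs(q[...,2])<.014)&(q[...,0]>-.1)
print(m.sum(),np.sort(W[m][:,2])[:12].round(3))
cv2.imwrite('pics/g3.png',cv2.resize(cv2.cvtColor(s['pixels'],cv2.COLOR_RGB2BGR)[190:290,230:340],None,fx=6,fy=6,interpolation=cv2.INTER_CUBIC))
E
```

```text
t 10.5 tcp [ 0.5484 -0.3282 -0.0054] yaw_y -1.9955 tilt [ 0.001 -0.001 -1.   ] F [-0.8 -0.2  0.2] w 0.0939 j1,j6 [-0.63  1.37]
 shift mm [ 6.6 -0.3 -0.4] frac [ 0.0264 -0.0012 -0.0016] turn frac 0.001 rows 0.0
172 [-0.002 -0.002 -0.002 -0.001 -0.001 -0.001 -0.001 -0.001 -0.001 -0.001
 -0.    -0.   ]
```

View pics/g3.png

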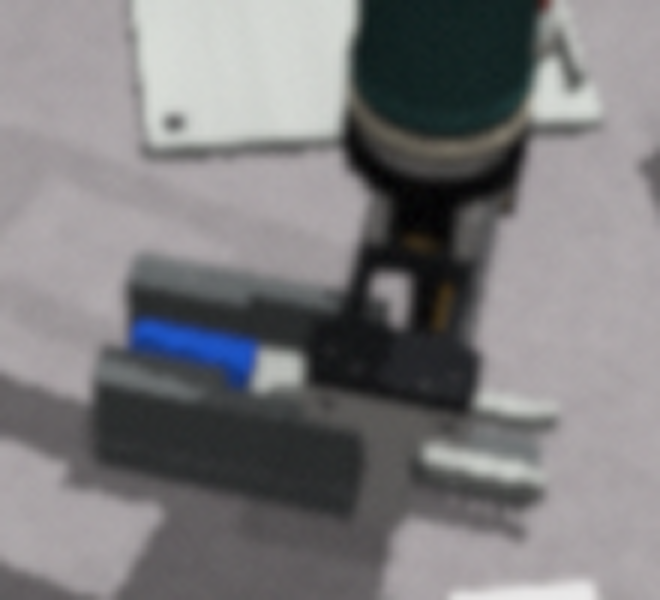

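Request:
{"name": "drive_tool", "arguments": {
  "commands": [
    [[0.012,0,0,0],[0.01,0,0,0],[0,0,0,0],[0,0,0,0]]
  ]
}}

```text
time: 10.95
tool_pos: [0.5477, -0.3277, -0.0121]
ee_rot: [-0.44, 1.57, 2.277]
wrist_force: [0.1, 0.4, -0.8]
width: 0.0942
```

Request:
{"name": "drive_tool", "arguments": {
  "commands": [
    [[0,0,0,0],[0,0,0,0],[0,0,0,0],[0,0,0,0],[0,0,0,0],[0,0,0,0],[0,0,0,0],[0,0,0,0],[0,0,0,0],[0,0,0,0]]
  ],
  "grip": 0
}}

```text
time: 11.95
tool_pos: [0.5478, -0.3281, -0.0118]
ee_rot: [2.032, 1.57, -1.534]
wrist_force: [-0.6, -1.2, -0.3]
width: 0.0295
```

Gripped at 29.5 mm (neck is 30). Lift.

Request:
{"name": "drive_tool", "arguments": {
  "commands": [
    [[-0.01,0,0,0],[-0.02,0,0,0],[-0.03,0,0,0],[-0.03,0,0,0],[-0.04,0,0,0],[-0.04,0,0,0],[-0.04,0,0,0],[-0.04,0,0,0],[-0.04,0,0,0],[-0.04,0,0,0],[-0.04,0,0,0],[-0.04,0,0,0],[-0.04,0,0,0],[-0.03,0,0,0],[0,0,0,0],[0,0,0,0]]
  ]
}}

```text
time: 13.55
tool_pos: [0.5478, -0.3278, 0.1082]
ee_rot: [-1.838, 1.571, 0.879]
wrist_force: [-0.6, 0.8, -2.8]
width: 0.0297
```

```bash
python3 - <<'E'
from h import *
# place: jig P, spanner at jig x -0.12, y 0
P=(.5634,.0943,1.4895);c,n=np.cos(P[2]),np.sin(P[2]);R2=np.array([[c,-n],[n,c]])
q=R2@[-.125-.042,0.]+P[:2];print(q)
plan([*q,.12],P[2]+np.pi/2-np.pi)
o=robot.get_obs()
s=snap('side')
cv2.imwrite('pics/g4.png',cv2.resize(cv2.cvtColor(s['pixels'],cv2.COLOR_RGB2BGR)[150:280,210:350],None,fx=5,fy=5,interpolation=cv2.INTER_CUBIC))
E
```

```text
[ 0.54983846 -0.07214844]
t 13.55 tcp [ 0.5478 -0.3278  0.1082] yaw_y -1.9955 tilt [ 0.  0. -1.] F [-0.6  0.8 -2.8] w 0.0297 j1,j6 [-0.63  1.37]
 shift mm [ -11.8 -233.8  103.5] frac [-0.0473 -0.9352  0.4139] turn frac -0.3047 rows 12.8
```

View pics/g4.png

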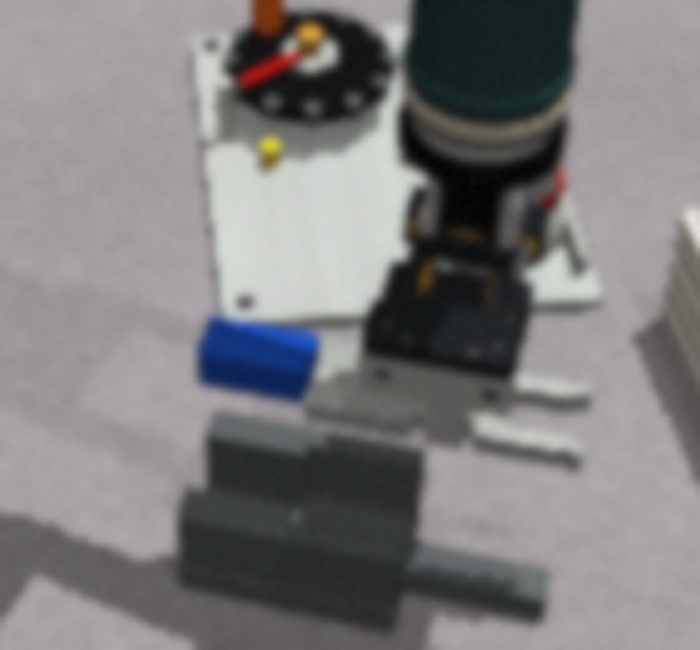

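Request:
{"name": "drive_tool", "arguments": {
  "commands": [
    [[-0.02,-0.0935,0.0414,0],[-0.02,-0.0935,0.0414,0],[0,-0.0935,0.0414,0],[0,-0.0935,0.0414,0],[0,-0.0935,0.0414,0],[0,-0.0935,0.0414,0],[0,-0.0935,0.0414,0],[0,-0.0935,0.0414,0],[0,-0.0935,0.0414,0],[0,-0.0935,0.0414,0],[0,0,0,0]]
  ]
}}

```text
time: 14.7
tool_pos: [0.5492, -0.0689, 0.1175]
ee_rot: [-0.567, 1.568, 2.153]
wrist_force: [0.1, -1.2, -2.9]
width: 0.0295
```

Request:
{"name": "drive_tool", "arguments": {
  "commands": [
    [[0,0,0,-0.0203],[0,0,0,-0.0203],[0,0,0,-0.0203],[0,0,0,-0.0203],[0,0,0,-0.0203],[0,0,0,-0.0203],[0,0,0,-0.0203],[0,0,0,-0.0203],[0,0,0,-0.0203],[0,0,0,-0.0203],[0,0,0,-0.0203],[0,0,0,-0.0203],[0,0,0,-0.0203],[0,0,0,-0.0203],[0,0,0,-0.0203],[0,0,0,0],[0,0,0,0]]
  ]
}}

```text
time: 16.4
tool_pos: [0.5495, -0.0726, 0.1177]
ee_rot: [-1.573, 1.57, 3.054]
wrist_force: [-0.6, -0.2, -2.9]
width: 0.0294
```

```bash
python3 - <<'E'
from h import *
P=(.5634,.0943,1.4895)
plan([.54984,-.07215,-.012-.008+.002],P[2]-np.pi/2)
o=robot.get_obs()
s=snap('side');t=snap('top')
zz=.02+.0121+o['tool_pos'][2]
S=(.54984-.0+.043*np.cos(P[2])*0+ (-.125+.167)*np.cos(P[2]),-.07215+.042*np.sin(P[2]),P[2])
it=[(SP,zz+.014,S,(0,0,255))]
a=ov(s,it,None,(240,150,90,80),5);b=ov(t,it,None,(180,110,90,80),5)
cv2.imwrite('pics/g5.png',np.hstack([a,b])[:, :])
E
```

```text
t 16.4 tcp [ 0.5495 -0.0726  0.1177] yaw_y -0.0854 tilt [-0.001  0.    -1.   ] F [-0.6 -0.2 -2.9] w 0.0294 j1,j6 [-0.23 -0.15]
 shift mm [135.7   0.4  -0.5] frac [ 0.5427  0.0017 -0.0018] turn frac -0.0007 rows 0.0
```

View pics/g5.png

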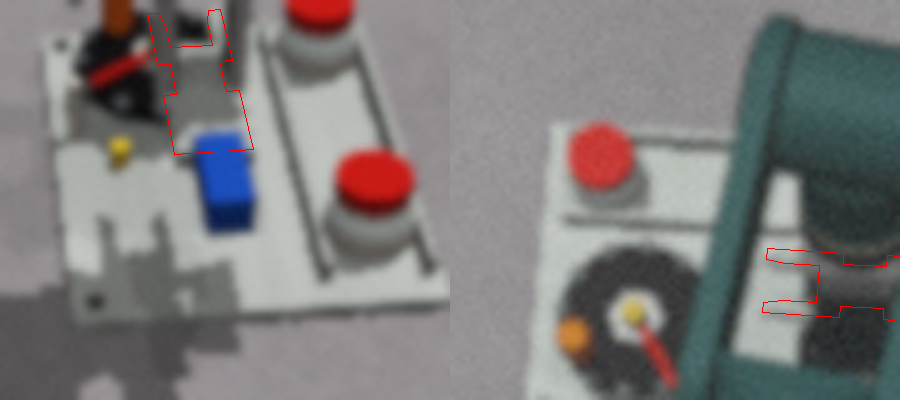

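Request:
{"name": "drive_tool", "arguments": {
  "commands": [
    [[0.03,0,0,0],[0.05,0,0,0],[0.06,0,0,0],[0.06,0,0,0],[0.06,0,0,0],[0.06,0,0,0],[0.06,0,0,0],[0.05,0,0,0],[0.04,0,0,0],[0.03,0,0,0],[0.012,0,0,0],[0,0,0,0],[0,0,0,0]]
  ]
}}

```text
time: 17.8
tool_pos: [0.5504, -0.0723, -0.0092]
ee_rot: [1.484, 1.57, -0.169]
wrist_force: [-0.2, 0.2, -2.1]
width: 0.0298
```

Request:
{"name": "drive_tool", "arguments": {
  "commands": [
    [[0.008,0,0,0],[0.008,0,0,0],[0,0,0,0]]
  ]
}}

```text
time: 18.1
tool_pos: [0.5496, -0.0721, -0.014]
ee_rot: [-1.932, 1.57, 2.698]
wrist_force: [-0.3, 0.3, -2.8]
width: 0.0297
```

Request:
{"name": "drive_tool", "arguments": {
  "commands": [
    [[0.008,0,0,0],[0,0,0,0],[0,0,0,0]]
  ]
}}

```text
time: 18.4
tool_pos: [0.5501, -0.0722, -0.0145]
ee_rot: [1.462, 1.57, -0.191]
wrist_force: [-3.6, 1.5, 6.1]
width: 0.0294
```

Request:
{"name": "drive_tool", "arguments": {
  "commands": [
    [[0.006,0,0,0],[0,0,0,0],[0,0,0,0]]
  ]
}}

```text
time: 18.7
tool_pos: [0.5501, -0.0722, -0.0146]
ee_rot: [1.361, 1.57, -0.292]
wrist_force: [-5.7, 1.5, 11.9]
width: 0.0294
```

Request:
{"name": "drive_tool", "arguments": {
  "commands": [
    [[-0.011,0,0,0],[0,0,0,0]]
  ]
}}

```text
time: 18.9
tool_pos: [0.5504, -0.0723, -0.0145]
ee_rot: [1.499, 1.569, -0.154]
wrist_force: [-0.3, -0.1, 4.6]
width: 0.0302
```

Request:
{"name": "drive_tool", "arguments": {
  "commands": [
    [[0,0,0,0],[0,0,0,0],[0,0,0,0],[0,0,0,0],[0,0,0,0],[0,0,0,0],[0,0,0,0],[0,0,0,0]]
  ],
  "grip": 0.8
}}

```text
time: 19.7
tool_pos: [0.55, -0.0722, -0.0145]
ee_rot: [1.661, 1.57, 0.008]
wrist_force: [0.8, -0.1, 1.9]
width: 0.0756
```

Request:
{"name": "drive_tool", "arguments": {
  "commands": [
    [[-0.04,0,0,0],[-0.06,0,0,0],[-0.06,0,0,0],[-0.06,0,0,0],[-0.06,0,0,0],[-0.06,0,0,0],[-0.02,0,0,0],[0,0,0,0]]
  ]
}}

```text
time: 20.5
tool_pos: [0.5506, -0.0723, 0.0769]
ee_rot: [1.46, 1.568, -0.193]
wrist_force: [0.1, -0.0, 0.6]
width: 0.0755
```

```bash
python3 - <<'E'
from h import *
P=(.5634,.0943,1.4895)
o=robot.get_obs();plan(o['tool_pos'],P[2]-np.pi/2)
s=snap('side');t=snap('top');np.savez('s1.npz',**s)
c,n=np.cos(P[2]),np.sin(P[2]);R2=np.array([[c,-n],[n,c]])
S=(*(R2@[-.125,0]+P[:2]),P[2])
GR=[(-.115,-.014),(-.174,-.014),(-.174,.014),(-.115,.014)]
it=[(SP,.026,S,(0,0,255)),(GR,.04,S,(0,255,255))]+jigitems(P)
a=ov(s,it,None,(240,140,90,110),5);b=ov(t,it,None,(180,110,90,110),5)
cv2.imwrite('pics/g6.png',np.hstack([a,b])[:, :])
E
```

```text
t 20.5 tcp [ 0.5506 -0.0723  0.0769] yaw_y -0.0822 tilt [ 0.002 -0.    -1.   ] F [ 0.1 -0.   0.6] w 0.0755 j1,j6 [-0.23 -0.15]
 shift mm [0. 0. 0.] frac [0. 0. 0.] turn frac -0.0001 rows 0.0
```

View pics/g6.png

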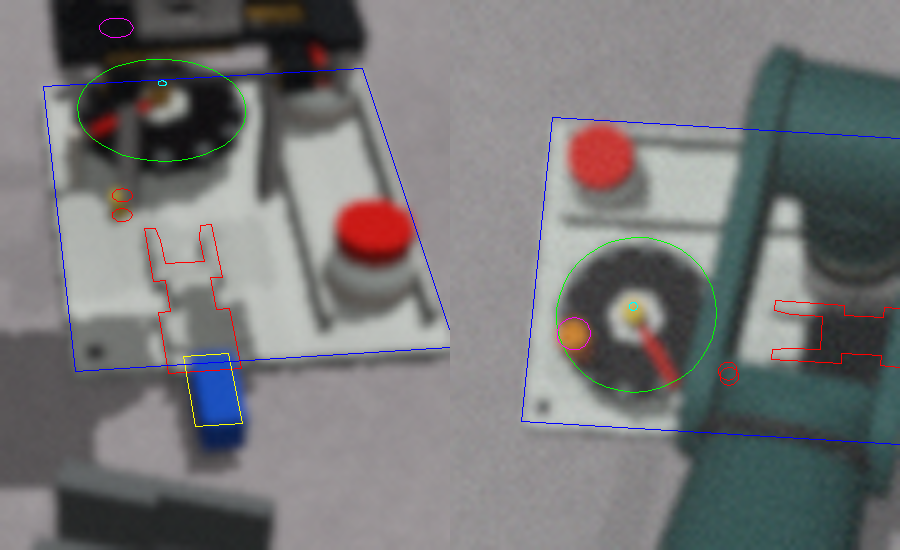

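```bash
cat >> h.py <<'E'
def blue(s,P,box=((-.42,.05),(-.08,.08))):
    px=s['pixels'].astype(int);W=cloud(s);m=(px[...,2]>110)&(px[...,2]-px[...,0]>60)
    c,n=np.cos(P[2]),np.sin(P[2]);R2=np.array([[c,-n],[n,c]])
    q=np.dstack([(W[...,:2]-P[:2])@R2,W[...,2]])
    m&=(q[...,0]>box[0][0])&(q[...,0]<box[0][1])&(abs(q[...,1])<.08)
    return q,m
E
python3 - <<'E'
from h import *
P=(.5634,.0943,1.4895)
s=dict(np.load('s1.npz'));q,m=blue(s,P);b=q[m];print(len(b),b.min(0).round(3),b.max(0).round(3))
top=b[b[:,2]>.036];print(len(top),top.mean(0),np.percentile(top,[3,97],axis=0).round(4))
A=np.c_[top[:,0],np.ones(len(top))];print(np.linalg.lstsq(A,top[:,1],rcond=None)[0], np.linalg.lstsq(A,top[:,2],rcond=None)[0])
im=ov(s,[],None,(255,175,50,60),10);im=cv2.convertScaleAbs(im,alpha=1.0);cv2.imwrite('pics/g7.png',im)
hs=cv2.createCLAHE(4,(4,4)).apply(cv2.cvtColor(im,cv2.COLOR_BGR2GRAY));cv2.imwrite('pics/g7c.png',hs)
E
```

```text
137 [-0.299 -0.026  0.002] [-0.225  0.011  0.045]
130 [-0.27006152 -0.00301587  0.04122836] [[-0.297  -0.0154  0.0385]
 [-0.2422  0.0096  0.0441]]
[0.01522777 0.00109656] [0.00311452 0.04206947]
```

View pics/g7c.png

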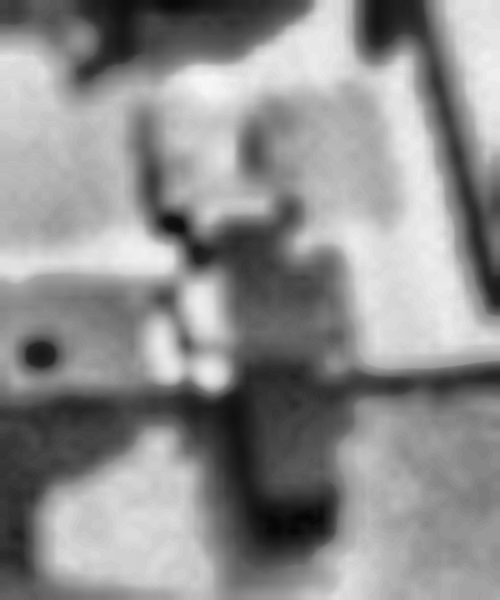

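```bash
python3 - <<'E'
from h import *
P=(.5634,.0943,1.4895);c,n=np.cos(P[2]),np.sin(P[2]);R2=np.array([[c,-n],[n,c]])
print(R2@[-.275,-.003]+P[:2])
plan([*(R2@[-.275,-.003]+P[:2]),-.0105],P[2]-np.pi/2+.01)
E
```

```text
[ 0.54405822 -0.18003537]
t 20.6 tcp [ 0.5494 -0.0721  0.0749] yaw_y -0.0823 tilt [-0.001  0.    -1.   ] F [-0.5 -0.1  0.4] w 0.0754 j1,j6 [-0.23 -0.15]
 shift mm [ 85.4   3.6 108.1] frac [0.3416 0.0145 0.4322] turn frac -0.0017 rows 0.1
```

Request:
{"name": "drive_tool", "arguments": {
  "commands": [
    [[0,0.0145,0.03,-0.0017],[0,0,0.06,0],[0,0,0.08,0],[0,0,0.08,0],[0,0,0.08,0],[0,0,0.07,0],[0,0,0.032,0],[0.03,0,0,0],[0.05,0,0,0],[0.06,0,0,0],[0.06,0,0,0],[0.05,0,0,0],[0.04,0,0,0],[0.03,0,0,0],[0.02,0,0,0],[0,0,0,0],[0,0,0,0],[0,0,0,0]]
  ]
}}

```text
time: 22.4
tool_pos: [0.5463, -0.1805, -0.0088]
ee_rot: [1.278, 1.569, -0.365]
wrist_force: [0.0, 0.3, -0.5]
width: 0.0751
```

```bash
python3 - <<'E'
from h import *
P=(.5634,.0943,1.4895);c,n=np.cos(P[2]),np.sin(P[2]);R2=np.array([[c,-n],[n,c]])
plan([*(R2@[-.275,-.003]+P[:2]),-.0105],P[2]-np.pi/2+.01)
E
```

```text
t 22.4 tcp [ 0.5463 -0.1805 -0.0088] yaw_y -0.0716 tilt [ 0.001 -0.001 -1.   ] F [ 0.   0.3 -0.5] w 0.0751 j1,j6 [-0.42 -0.35]
 shift mm [ 1.7 -2.2 -0.3] frac [ 0.0069 -0.0089 -0.0011] turn frac -0.0 rows 0.0
```

Request:
{"name": "drive_tool", "arguments": {
  "commands": [
    [[0,0.002,0,0.0017],[0,0,0,0],[0,0,0,0],[0,0,0,0],[0,0,0,0],[0,0,0,0],[0,0,0,0],[0,0,0,0],[0,0,0,0],[0,0,0,0]]
  ],
  "grip": 0
}}

```text
time: 23.4
tool_pos: [0.5459, -0.1802, -0.0097]
ee_rot: [-1.624, 1.57, 3.006]
wrist_force: [-1.6, -0.7, 0.5]
width: 0.0279
```

```bash
python3 - <<'E'
from h import *
P=(.5634,.0943,1.4895);c,n=np.cos(P[2]),np.sin(P[2]);R2=np.array([[c,-n],[n,c]])
plan([*(R2@[-.275+.08,0]+P[:2]),-.01],P[2]-np.pi/2)
s=snap('side');q,m=blue(s,P);b=q[m];print(len(b),b.min(0).round(3),b.max(0).round(3))
im=ov(s,[],None,(240,140,90,110),6);cv2.imwrite('pics/g8.png',im)
E
```

```text
t 23.4 tcp [ 0.5459 -0.1802 -0.0097] yaw_y -0.0822 tilt [-0.001  0.    -1.   ] F [-1.6 -0.7  0.5] w 0.0279 j1,j6 [-0.42 -0.34]
 shift mm [  0.3  -4.9 -80. ] frac [ 0.0014 -0.0195 -0.3201] turn frac -0.0001 rows 0.0
53 [-0.298 -0.018  0.027] [-0.224  0.004  0.045]
```

View pics/g8.png

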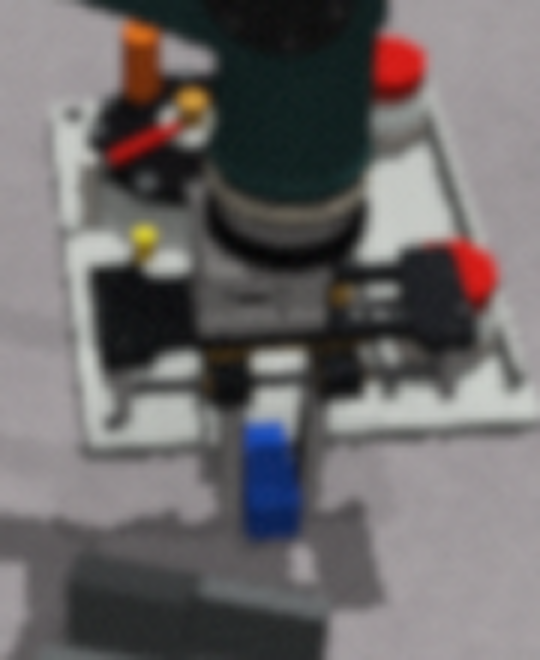

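Request:
{"name": "drive_tool", "arguments": {
  "commands": [
    [[0,-0.0065,0,0],[0,-0.0065,0,0],[0,-0.0065,0,0],[0,0,-0.02,0],[0,0,-0.03,0],[0,0,-0.04,0],[0,0,-0.04,0],[0,0,-0.04,0],[0,0,-0.04,0],[0,0,-0.03,0],[0,0,-0.02,0],[0,0,-0.02,0],[0,0,-0.02,0],[0,0,0,0],[0,0,0,0]]
  ]
}}

```text
time: 24.95
tool_pos: [0.5474, -0.1042, -0.0097]
ee_rot: [-3.028, 1.569, 1.602]
wrist_force: [-0.4, 1.8, 0.2]
width: 0.0285
```

```bash
cat >> h.py <<'E'
def jigpos(P=(.5634,.0943,1.4895)):
    o=robot.get_obs();c,n=np.cos(P[2]),np.sin(P[2]);R2=np.array([[c,-n],[n,c]])
    print('jig tcp',((o['tool_pos'][:2]-P[:2])@R2).round(4),'F jig',(o['wrist_force'][:2]@R2).round(1),'Tz',o['wrist_torque'].round(2))
E
python3 - <<'E'
from h import *
P=(.5634,.0943,1.4895);c,n=np.cos(P[2]),np.sin(P[2]);R2=np.array([[c,-n],[n,c]])
jigpos()
plan([*(R2@[-.275+.08,0]+P[:2]),-.01],P[2]-np.pi/2)
s=snap('side');t=snap('top');
S=(*(R2@[-.045,0]+P[:2]),P[2])
it=[(SP,.026,S,(0,0,255))]
a=ov(s,it,None,(240,140,90,90),6);b=ov(t,[],None,(180,110,60,90),6);cv2.imwrite('pics/g9.png',np.hstack([a,b]))
E
```

```text
jig tcp [-0.1991 -0.0002] F jig [1.7 0.5] Tz [ 0.19  0.07 -0.05]
t 24.95 tcp [ 0.5474 -0.1042 -0.0097] yaw_y -0.0822 tilt [-0.     0.002 -1.   ] F [-0.4  1.8  0.2] w 0.0285 j1,j6 [-0.29 -0.21]
 shift mm [ 0.3 -0.2 -4.1] frac [ 0.0014 -0.0009 -0.0164] turn frac -0.0001 rows 0.0
```

View pics/g9.png

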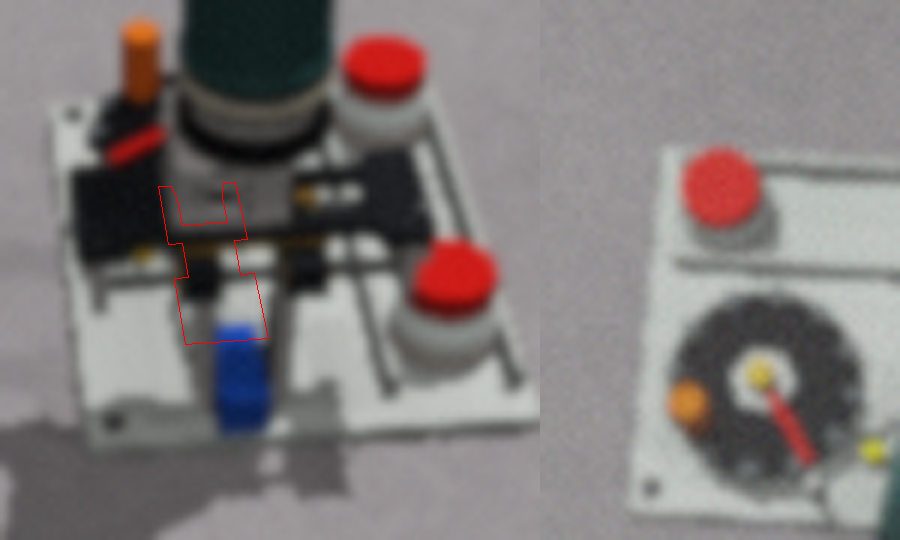

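Request:
{"name": "drive_tool", "arguments": {
  "commands": [
    [[0,0,-0.02,0],[0,0,-0.02,0],[0,0,-0.02,0],[0,0,-0.02,0],[0,0,-0.02,0],[0,0,0,0]]
  ]
}}

```text
time: 25.65
tool_pos: [0.5495, -0.0788, -0.0096]
ee_rot: [-3.08, 1.569, 1.551]
wrist_force: [-0.3, 1.5, -1.4]
width: 0.0279
```

```bash
python3 -c "
from h import *
jigpos()"
```

```text
jig tcp [-0.1737 -0.0002] F jig [1.4 0.4] Tz [0.21 0.11 0.02]
```

Request:
{"name": "drive_tool", "arguments": {
  "commands": [
    [[0,0,-0.015,0],[0,0,-0.015,0],[0,0,0,0]]
  ]
}}

```text
time: 25.95
tool_pos: [0.5501, -0.072, -0.0096]
ee_rot: [-3.103, 1.57, 1.527]
wrist_force: [0.7, 0.6, -1.0]
width: 0.0276
```

```bash
python3 -c "
from h import *
jigpos()"
```

```text
jig tcp [-0.1668 -0.0003] F jig [ 0.6 -0.7] Tz [ 0.08  0.05 -0.01]
```

Request:
{"name": "drive_tool", "arguments": {
  "commands": [
    [[0,0,-0.015,0],[0,0,-0.015,0],[0,0,-0.012,0],[0,0,0,0],[0,0,0,0]]
  ]
}}

```text
time: 26.45
tool_pos: [0.551, -0.0615, -0.0096]
ee_rot: [-3.092, 1.57, 1.538]
wrist_force: [0.5, 0.8, -1.8]
width: 0.028
```

```bash
python3 -c "
from h import *
jigpos()"
```

```text
jig tcp [-0.1563 -0.0003] F jig [ 0.8 -0.4] Tz [ 0.15  0.05 -0.02]
```

Request:
{"name": "drive_tool", "arguments": {
  "commands": [
    [[0,0,-0.012,0],[0,0,-0.012,0],[0,0,0,0],[0,0,0,0]]
  ]
}}

```text
time: 26.85
tool_pos: [0.5515, -0.0565, -0.0096]
ee_rot: [0.176, 1.57, -1.477]
wrist_force: [-0.5, -2.0, -0.8]
width: 0.0281
```

```bash
python3 -c "
from h import *
jigpos()"
```

```text
jig tcp [-0.1513 -0.0004] F jig [-2.1  0.4] Tz [-0.47  0.16 -0.01]
```

Request:
{"name": "drive_tool", "arguments": {
  "commands": [
    [[0,0,-0.008,0],[0,0,0,0],[0,0,0,0]]
  ]
}}

```text
time: 27.15
tool_pos: [0.5517, -0.0565, -0.0093]
ee_rot: [0.107, 1.567, -1.547]
wrist_force: [0.2, -6.7, -1.1]
width: 0.0277
```

```bash
python3 -c "
from h import *
jigpos()"
```

```text
jig tcp [-0.1513 -0.0005] F jig [-6.6 -0.7] Tz [-1.24  0.24  0.08]
```

Request:
{"name": "drive_tool", "arguments": {
  "commands": [
    [[0,0,-0.008,0],[0,0,0,0],[0,0,0,0]]
  ]
}}

```text
time: 27.45
tool_pos: [0.5517, -0.0564, -0.0092]
ee_rot: [0.069, 1.563, -1.585]
wrist_force: [-0.7, -10.3, -0.0]
width: 0.0278
```

```bash
python3 - <<'E'
from h import *
P=(.5634,.0943,1.4895);c,n=np.cos(P[2]),np.sin(P[2]);R2=np.array([[c,-n],[n,c]])
jigpos()
s=snap('side');t=snap('top');
S=(*(R2@[0,0]+P[:2]),P[2])
GR=[(-.115,-.014),(-.174,-.014),(-.174,.014),(-.115,.014)]
it=[(SP,.026,S,(0,0,255)),(GR,.04,S,(0,255,255))]
q,m=blue(s,P);b=q[m];print(len(b),b.min(0).round(3),b.max(0).round(3))
a=ov(s,it,None,(240,140,90,90),6);b=ov(t,[],None,(180,110,60,90),6);cv2.imwrite('pics/g10.png',np.hstack([a,b]))
E
```

```text
jig tcp [-0.1512 -0.0006] F jig [-10.4  -0.1] Tz [-1.91  0.42  0.14]
27 [-0.168 -0.013  0.039] [-0.115  0.007  0.045]
```

View pics/g10.png

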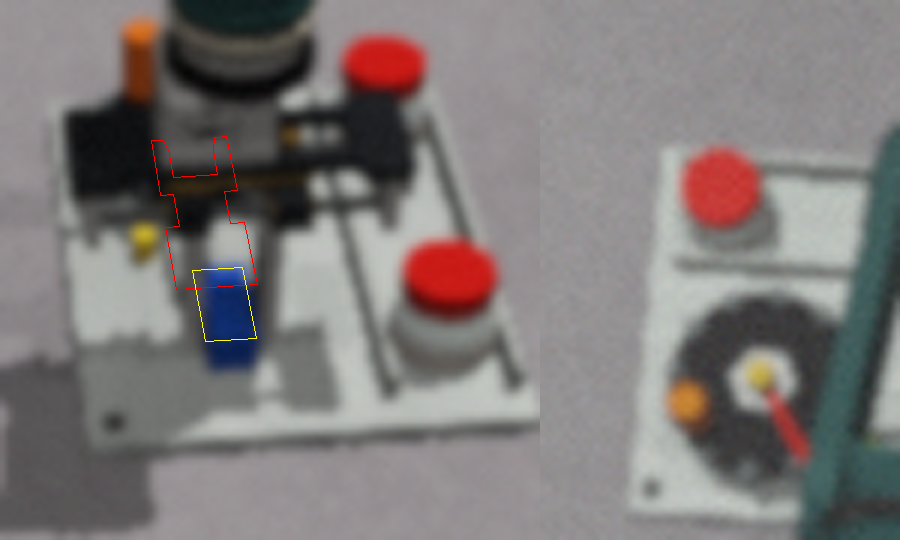

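Request:
{"name": "drive_tool", "arguments": {
  "commands": [
    [[0,0,0.006,0],[0,0,0.006,0],[0,0,0,0]]
  ]
}}

```text
time: 27.85
tool_pos: [0.5515, -0.0563, -0.0095]
ee_rot: [0.125, 1.569, -1.529]
wrist_force: [0.1, -6.1, -0.6]
width: 0.028
```

```bash
python3 -c "
from h import *
jigpos()"
```

```text
jig tcp [-0.1511 -0.0004] F jig [-6.  -0.6] Tz [-1.02  0.21  0.08]
```

Request:
{"name": "drive_tool", "arguments": {
  "commands": [
    [[0,0,0,0],[0,0,0,0],[0,0,0,0],[0,0,0,0],[0,0,0,0],[0,0,0,0]]
  ],
  "grip": 0.7
}}

```text
time: 28.45
tool_pos: [0.5516, -0.055, -0.0095]
ee_rot: [2.793, 1.57, 1.14]
wrist_force: [0.2, -0.2, 0.1]
width: 0.0656
```

Request:
{"name": "drive_tool", "arguments": {
  "commands": [
    [[-0.04,0,0,0],[-0.06,0,0,0],[-0.06,0,0,0],[-0.08,0,0,0],[-0.08,0,0,0],[-0.08,0,0,0],[-0.06,0,0.04,0],[-0.04,0,0.08,0],[0,0,0.1,0],[0,0,0.1,0],[0,0,0.1,0],[0,0,0.05,0],[0,0,0,0]]
  ],
  "grip": 0.5
}}

```text
time: 29.75
tool_pos: [0.5417, -0.1741, 0.1159]
ee_rot: [1.116, 1.57, -0.539]
wrist_force: [0.3, 0.3, -0.2]
width: 0.0468
```

```bash
python3 - <<'E'
from h import *
P=(.5634,.0943,1.4895);c,n=np.cos(P[2]),np.sin(P[2]);R2=np.array([[c,-n],[n,c]])
jigpos()
s=snap('side');t=snap('top');np.savez('s2.npz',**s);np.savez('t2.npz',**t)
S=(*(R2@[0,0]+P[:2]),P[2])
GR=[(-.115,-.014),(-.174,-.014),(-.174,.014),(-.115,.014)]
it=[(SP,.026,S,(0,0,255)),(GR,.04,S,(0,255,255))]
q,m=blue(s,P);b=q[m];b=b[b[:,2]>.034];print(len(b),b.min(0).round(3),b.max(0).round(3),b.mean(0))
a=ov(s,it,None,(240,140,90,90),6);b=ov(t,it,None,(180,110,60,90),6);cv2.imwrite('pics/g11.png',np.hstack([a,b]))
E
```

```text
jig tcp [-2.693e-01 -2.000e-04] F jig [ 0.3 -0.3] Tz [-0.06  0.1   0.02]
72 [-0.28  -0.014  0.036] [-0.114  0.023  0.168] [-0.1628848  -0.00258513  0.05266102]
```

View pics/g11.png

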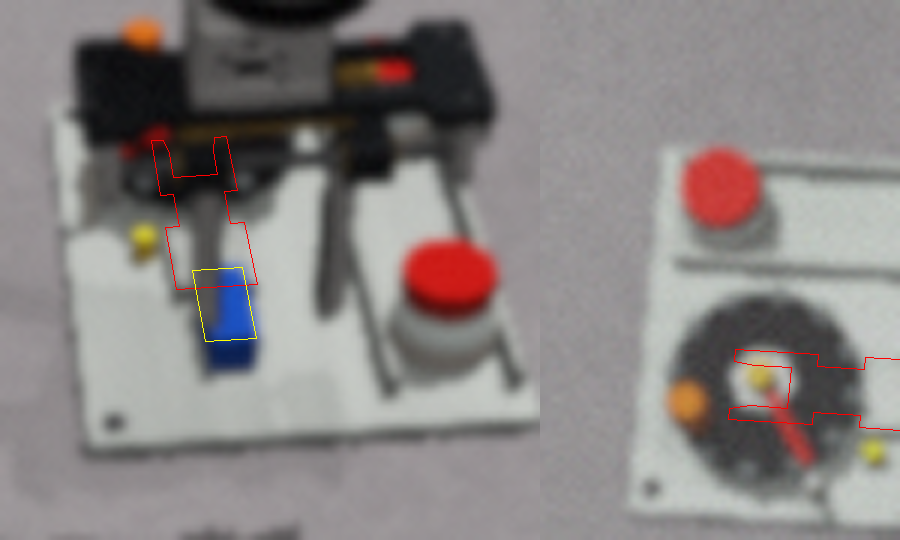

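```bash
cat >> h.py <<'E'
def unproj(s,u,v,z):
    K=s['mtx'];E=s['extrinsics'];d=np.array([(u-K[0,2])/K[0,0],-(v-K[1,2])/K[1,1],-1.])
    R=E[:3,:3];c=-R.T@E[:3,3];d=R.T@d
    return c+d*(z-c[2])/d[2]
def peg(t,P=(.5634,.0943,1.4895)):
    px=t['pixels'].astype(int);m=(px[...,0]>150)&(px[...,0]-px[...,1]>60)&(px[...,1]-px[...,2]>50)
    v,u=np.nonzero(m)
    c,n=np.cos(P[2]),np.sin(P[2]);R2=np.array([[c,-n],[n,c]])
    W=np.array([unproj(t,a,b,.095)[:2] for a,b in zip(u,v)]);q=(W-P[:2])@R2
    k=np.linalg.norm(q,axis=1)<.075
    q=q[k];u=u[k];v=v[k];r=q.mean(0)
    print('peg',len(u),u.mean(),v.mean(),'jig',r.round(4),'r',np.hypot(*r).round(4),'ang',np.arctan2(r[1],r[0]).round(3))
E
python3 - <<'E'
from h import *
for f in('top0.npz','t2.npz'): peg(dict(np.load(f)))
E
```

```text
peg 6 204.16666666666666 176.16666666666666 jig [0.0389 0.0284] r 0.0482 ang 0.63
peg 16 204.0 176.5 jig [0.0394 0.0297] r 0.0493 ang 0.645
```

```bash
python3 - <<'E'
from h import *
P=(.5634,.0943,1.4895);c,n=np.cos(P[2]),np.sin(P[2]);R2=np.array([[c,-n],[n,c]])
th=.64;q=R2@[.048*np.cos(th),.048*np.sin(th)]+P[:2];print(q,P[2]+th-np.pi/2)
plan([*q,.116],P[2]+th-np.pi/2)
E
```

```text
[0.5379558  0.13500126] 0.5587036732051036
t 29.85 tcp [ 0.5419 -0.172   0.1157] yaw_y -0.0826 tilt [ 0.     0.001 -1.   ] F [0.6 0.4 0. ] w 0.0469 j1,j6 [-0.41 -0.33]
 shift mm [-1.000e-01 -2.930e+01 -3.057e+02] frac [-3.0000e-04 -1.1720e-01 -1.2227e+00] turn frac -0.1021 rows 4.3
```

Request:
{"name": "drive_tool", "arguments": {
  "commands": [
    [[0,-0.0117,-0.1223,0],[0,-0.0117,-0.1223,0],[0,-0.0117,-0.1223,0],[0,-0.0117,-0.1223,0],[0,-0.0117,-0.1223,0],[0,-0.0117,-0.1223,0],[0,-0.0117,-0.1223,0],[0,-0.0117,-0.1223,0],[0,-0.0117,-0.1223,0],[0,-0.0117,-0.1223,0],[0,0,0,-0.0204],[0,0,0,-0.0204],[0,0,0,-0.0204],[0,0,0,-0.0204],[0,0,0,-0.0204],[0,0,0,0],[0,0,0,0]]
  ],
  "grip": 0.42
}}

```text
time: 31.55
tool_pos: [0.5375, 0.1357, 0.1156]
ee_rot: [2.568, 1.57, 1.555]
wrist_force: [-0.8, 0.9, 0.9]
width: 0.0395
```

```bash
python3 - <<'E'
from h import *
P=(.5634,.0943,1.4895);c,n=np.cos(P[2]),np.sin(P[2]);R2=np.array([[c,-n],[n,c]])
th=.64;q=R2@[.048*np.cos(th),.048*np.sin(th)]+P[:2]
plan([*q,.0315],P[2]+th-np.pi/2)
s=snap('side')
cv2.imwrite('pics/g12.png',ov(s,jigitems(P),None,(230,110,110,110),6))
GR=[(-.115,-.014),(-.174,-.014),(-.174,.014),(-.115,.014)]
q,m=blue(s,P);b=q[m];b=b[(b[:,2]>.036)&(b[:,2]<.046)];print(len(b),np.percentile(b,[2,98],axis=0).round(3),b.mean(0))
E
```

```text
t 31.55 tcp [0.5375 0.1357 0.1156] yaw_y 0.5574 tilt [ 0.  0. -1.] F [-0.8  0.9  0.9] w 0.0395 j1,j6 [ 0.14 -0.41]
 shift mm [84.1  0.   0.9] frac [0.3362 0.     0.0035] turn frac -0.0002 rows 0.0
100 [[-0.174 -0.013  0.038]
 [-0.117  0.012  0.045]] [-0.14657029 -0.00082171  0.04155418]
```

View pics/g12.png

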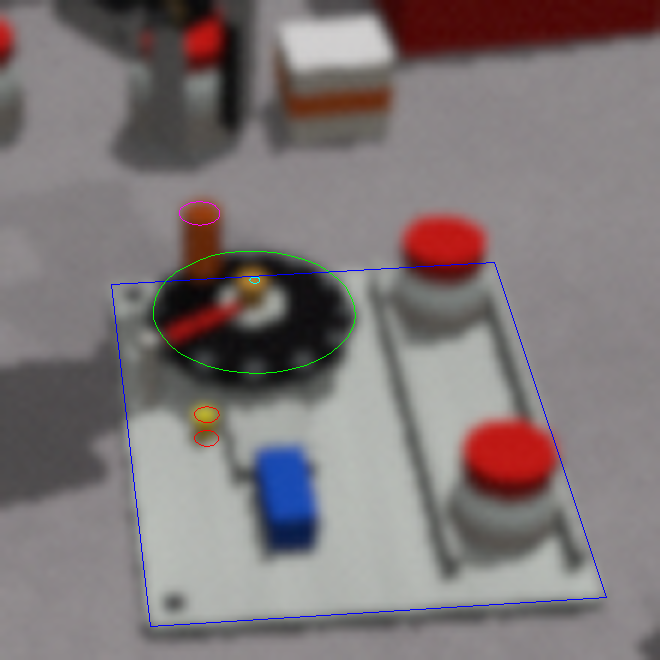

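Request:
{"name": "drive_tool", "arguments": {
  "commands": [
    [[0.02,0,0.0035,0],[0.04,0,0,0],[0.04,0,0,0],[0.04,0,0,0],[0.04,0,0,0],[0.04,0,0,0],[0.04,0,0,0],[0.03,0,0,0],[0.026,0,0,0],[0.02,0,0,0],[0,0,0,0],[0,0,0,0],[0,0,0,0]]
  ]
}}

```text
time: 32.9
tool_pos: [0.5388, 0.1341, 0.032]
ee_rot: [1.229, 1.57, 0.216]
wrist_force: [-0.7, -0.1, 0.3]
width: 0.0394
```

```bash
python3 - <<'E'
from h import *
P=(.5634,.0943,1.4895);c,n=np.cos(P[2]),np.sin(P[2]);R2=np.array([[c,-n],[n,c]])
th=.64;q=R2@[.048*np.cos(th),.048*np.sin(th)]+P[:2]
plan([*q,.0315],P[2]+th-np.pi/2)
s=snap('side');t=snap('top')
a=ov(s,[],None,(230,110,80,80),6);b=ov(t,[],None,(170,130,80,80),5);b=cv2.resize(b,(480,480))[:,:320]
cv2.imwrite('pics/g13.png',np.hstack([a,b]))
E
```

```text
t 32.9 tcp [0.5388 0.1341 0.032 ] yaw_y 0.5587 tilt [ 0.001  0.    -1.   ] F [-0.7 -0.1  0.3] w 0.0394 j1,j6 [ 0.14 -0.42]
 shift mm [ 0.5 -0.2 -1.2] frac [ 0.0021 -0.001  -0.0046] turn frac -0.0 rows 0.0
```

View pics/g13.png

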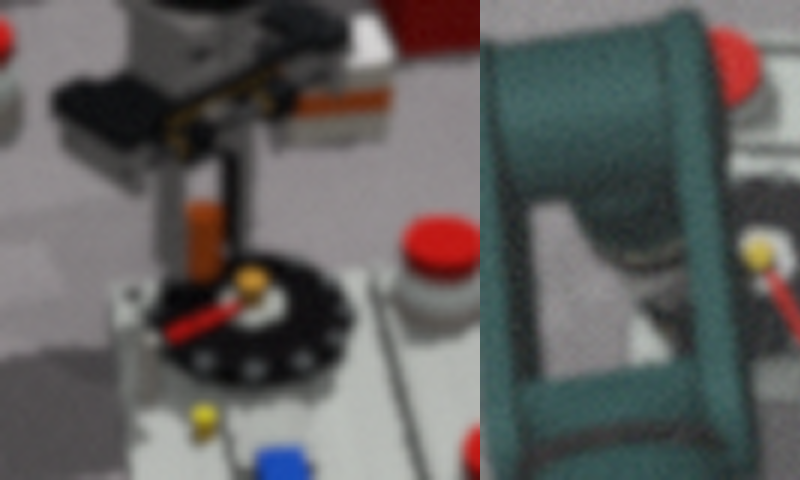

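Request:
{"name": "drive_tool", "arguments": {
  "commands": [
    [[0,0.0134,0.0005,0.0111],[0,0.0134,0.0005,0.0111],[0,0.0134,0.0005,0.0111],[0,0.0134,0.0005,0.0111],[0,0.0134,0.0005,0.0111],[0,0.0134,0.0005,0.0111],[0,0,0,0]]
  ]
}}

```text
time: 33.7
tool_pos: [0.5567, 0.1402, 0.0316]
ee_rot: [-0.967, 1.569, -2.398]
wrist_force: [-2.5, -1.8, 1.4]
width: 0.0394
```

```bash
cat >> h.py <<'E'
def arc(P=(.5634,.0943,1.4895)):
    o=robot.get_obs();c,n=np.cos(P[2]),np.sin(P[2]);R2=np.array([[c,-n],[n,c]]);q=(o['tool_pos'][:2]-P[:2])@R2
    R=Ro.from_euler('xyz',o['ee_rot']).as_matrix()
    print('t',round(o['time'],2),'r',np.hypot(*q).round(4),'ang',np.arctan2(q[1],q[0]).round(3),'toolang',round(np.arctan2(R[1,1],R[0,1])-P[2]+np.pi/2,3),'Ftool',(R.T@o['wrist_force']).round(1),'z',o['tool_pos'][2].round(4),'w',o['width'].round(4))
E
python3 - <<'E'
from h import *
arc()
P=(.5634,.0943,1.4895)
s=snap('side')
q,m=blue(s,P);b=q[m];b=b[(b[:,2]>.036)&(b[:,2]<.046)];print(len(b),np.percentile(b,[2,98],axis=0).round(3),b.mean(0))
cv2.imwrite('pics/g14.png',ov(s,[],None,(230,110,90,100),6))
E
```

```text
Traceback (most recent call last):
  File "h.py", line 114, in arc
    print('t',round(o['time'],2),'r',np.hypot(*q).round(4),'ang',np.arctan2(q[1],q[0]).round(3),'toolang',round(np.arctan2(R[1,1],R[0,1])-P[2]+np.pi/2,3),'Ftool',(R.T@o['wrist_force']).round(1),'z',o['tool_pos'][2].round(4),'w',o['width'].round(4))
                                                                                                                                                                                                                                    ^^^^^^^^^^^^^^^^
AttributeError: 'float' object has no attribute 'round'
```

```bash
sed -i "s/o\['width'\].round(4)/round(float(o['width']),4)/" h.py
python3 - <<'E'
from h import *
arc()
P=(.5634,.0943,1.4895)
s=snap('side')
q,m=blue(s,P);b=q[m];b=b[(b[:,2]>.036)&(b[:,2]<.046)];print(len(b),np.percentile(b,[2,98],axis=0).round(3),b.mean(0))
cv2.imwrite('pics/g14.png',ov(s,[],None,(230,110,90,100),6))
E
```

```text
t 33.7 r 0.0464 ang 0.226 toolang 0.221 Ftool [-1.4 -2.8  1.4] z 0.0316 w 0.0394
99 [[-0.175 -0.001  0.038]
 [-0.119  0.026  0.044]] [-0.14663139  0.01220632  0.04148469]
```

View pics/g14.png

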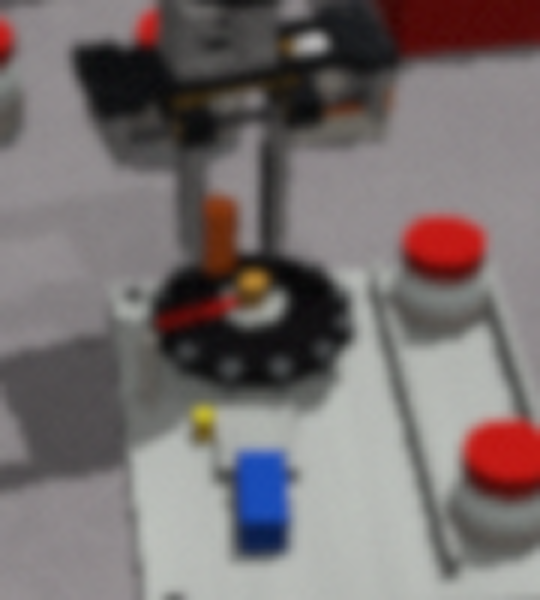

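Request:
{"name": "drive_tool", "arguments": {
  "commands": [
    [[0,0.0134,0.0002,0.0111],[0,0.0134,0.0002,0.0111],[0,0.0134,0.0004,0.0111],[0,0.0134,0.0005,0.0111],[0,0,0,0]]
  ]
}}

```text
time: 34.25
tool_pos: [0.5689, 0.1404, 0.0312]
ee_rot: [-1.149, 1.567, -2.859]
wrist_force: [-4.7, -1.9, 0.9]
width: 0.0394
```

```bash
cat > look.py <<'E'
from h import *
import sys
arc()
P=(.5634,.0943,1.4895)
s=snap('side')
q,m=blue(s,P);b=q[m];b=b[(b[:,2]>.036)&(b[:,2]<.046)];print(len(b),np.percentile(b,[2,98],axis=0).round(3),b.mean(0).round(4))
cv2.imwrite('pics/%s.png'%sys.argv[1],ov(s,[],None,(230,110,90,100),6))
E
python3 look.py g15
```

```text
t 34.25 r 0.0464 ang -0.037 toolang -0.057 Ftool [-0.9 -4.4  2.5] z 0.0312 w 0.0394
99 [[-0.173 -0.001  0.038]
 [-0.118  0.026  0.045]] [-0.1463  0.0126  0.0413]
```

View pics/g15.png

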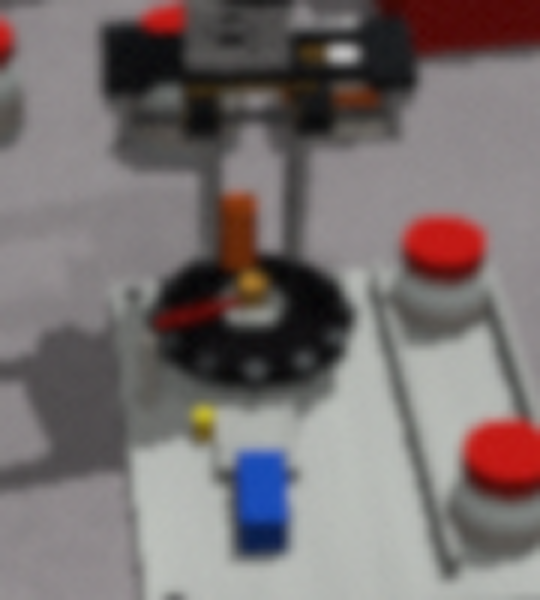

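Request:
{"name": "drive_tool", "arguments": {
  "commands": [
    [[0,0.0134,0.0003,0.0111],[0,0.0134,0.0003,0.0111],[0,0.0134,0.0003,0.0111],[0,0.0134,0.0003,0.0111],[0,0.0134,0.0003,0.0111],[0,0.0134,0.0004,0.0111],[0,0.0134,0.0004,0.0111],[0,0.0134,0.0005,0.0111],[0,0.0134,0.0005,0.0111],[0,0,0,0]]
  ]
}}

```text
time: 35.3
tool_pos: [0.5951, 0.1289, 0.0306]
ee_rot: [-1.074, 1.566, 2.872]
wrist_force: [-5.3, 0.6, 0.4]
width: 0.0392
```

```bash
python3 look.py g16
```

```text
t 35.3 r 0.0469 ang -0.661 toolang -0.685 Ftool [-0.3 -4.2  3.2] z 0.0306 w 0.0392
101 [[-0.175 -0.001  0.038]
 [-0.119  0.026  0.044]] [-0.1469  0.0128  0.0411]
```

View pics/g16.png

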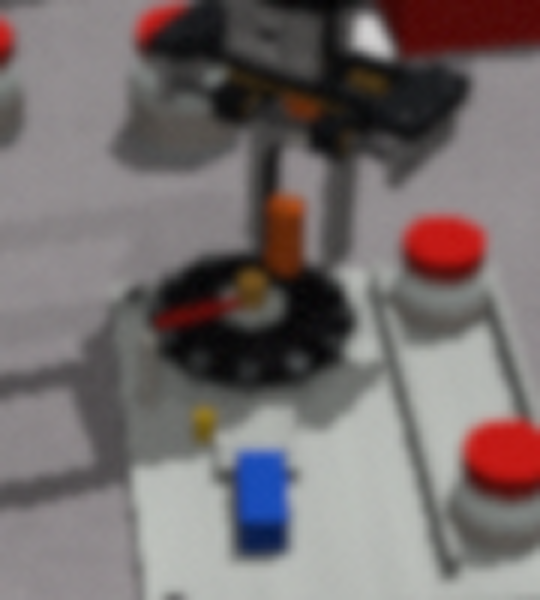

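Request:
{"name": "drive_tool", "arguments": {
  "commands": [
    [[0,0.0134,0.0004,0.0111],[0,0.0134,0.0004,0.0111],[0,0.0134,0.0004,0.0111],[0,0,0,0]]
  ]
}}

```text
time: 35.75
tool_pos: [0.6018, 0.1216, 0.0306]
ee_rot: [-1.033, 1.566, 2.704]
wrist_force: [-5.2, 1.2, 0.1]
width: 0.0394
```

```bash
python3 -c "
from h import *
arc()"
```

```text
t 35.75 r 0.0471 ang -0.871 toolang -0.894 Ftool [-0.1 -3.9  3.7] z 0.0306 w 0.0394
```

Request:
{"name": "drive_tool", "arguments": {
  "commands": [
    [[0,0.0134,0.0004,0.0111],[0,0,0,0],[0,0,0,0]]
  ]
}}

```text
time: 36.05
tool_pos: [0.6036, 0.1191, 0.0306]
ee_rot: [-1.042, 1.566, 2.627]
wrist_force: [-5.5, 1.3, 0.3]
width: 0.0398
```

```bash
python3 look.py g17
```

```text
t 36.05 r 0.0473 ang -0.937 toolang -0.962 Ftool [-0.3 -3.9  4.1] z 0.0306 w 0.0398
103 [[-0.174 -0.002  0.038]
 [-0.118  0.026  0.044]] [-0.147   0.0126  0.0411]
```

View pics/g17.png

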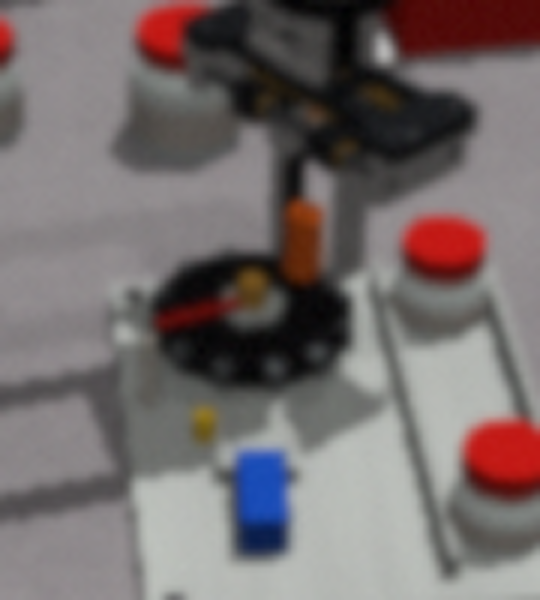

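Request:
{"name": "drive_tool", "arguments": {
  "commands": [
    [[0,0.0134,0.0004,0.0111],[0,0,0,0]]
  ]
}}

```text
time: 36.3
tool_pos: [0.605, 0.1164, 0.0306]
ee_rot: [-1.017, 1.566, 2.581]
wrist_force: [-4.9, 1.9, -0.1]
width: 0.0398
```

```bash
python3 -c "
from h import *
arc()"
```

```text
t 36.3 r 0.0471 ang -1.001 toolang -1.033 Ftool [ 0.1 -3.9  3.6] z 0.0306 w 0.0398
```

Request:
{"name": "drive_tool", "arguments": {
  "commands": [
    [[0,0.0134,0.0004,0.0111],[0,0,0,0]]
  ]
}}

```text
time: 36.5
tool_pos: [0.6047, 0.1151, 0.0304]
ee_rot: [-1.009, 1.561, 2.52]
wrist_force: [-8.6, 5.6, 1.1]
width: 0.0395
```

```bash
python3 look.py g18
```

```text
t 36.5 r 0.0462 ang -1.022 toolang -1.102 Ftool [-1.  -8.4  5.9] z 0.0304 w 0.0395
104 [[-0.176 -0.     0.038]
 [-0.119  0.026  0.045]] [-0.1474  0.0131  0.0414]
```

View pics/g18.png

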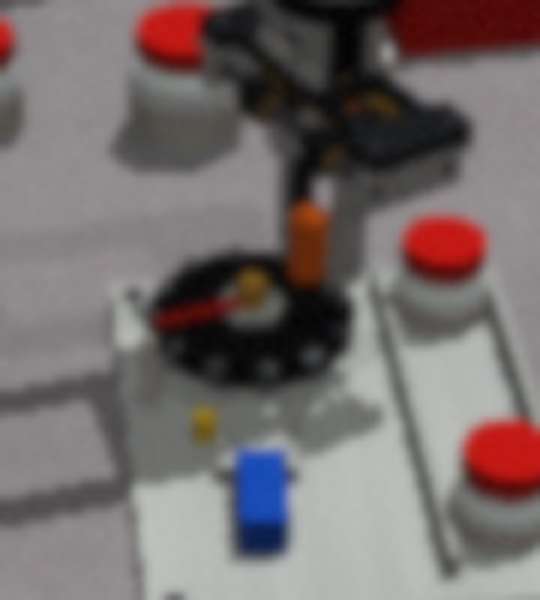

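Request:
{"name": "drive_tool", "arguments": {
  "commands": [
    [[0,0.008,0.0004,0],[0,0,0,0],[0,0,0,0]]
  ]
}}

```text
time: 36.85
tool_pos: [0.6049, 0.115, 0.0304]
ee_rot: [-1.151, 1.559, 2.38]
wrist_force: [-10.4, 8.6, 2.3]
width: 0.0396
```

```bash
python3 look.py g19
```

```text
t 36.85 r 0.0464 ang -1.027 toolang -1.1 Ftool [ -2.1 -11.9   6.4] z 0.0304 w 0.0396
106 [[-0.175 -0.001  0.037]
 [-0.118  0.026  0.045]] [-0.1473  0.0129  0.0411]
```

Request:
{"name": "drive_tool", "arguments": {
  "commands": [
    [[0,-0.015,0,0],[0,-0.015,0,0],[0,-0.012,0,0],[0,0,0,0],[0,0,0,0]]
  ]
}}

```text
time: 37.4
tool_pos: [0.6059, 0.1194, 0.0318]
ee_rot: [2.751, 1.569, -0.004]
wrist_force: [0.1, -0.9, -0.2]
width: 0.0396
```

```bash
python3 look.py g20
```

```text
t 37.4 r 0.0493 ang -0.956 toolang -1.104 Ftool [0.2 0.9 0.2] z 0.0318 w 0.0396
100 [[-0.174 -0.001  0.039]
 [-0.12   0.026  0.045]] [-0.1467  0.0125  0.0413]
```

View pics/g20.png

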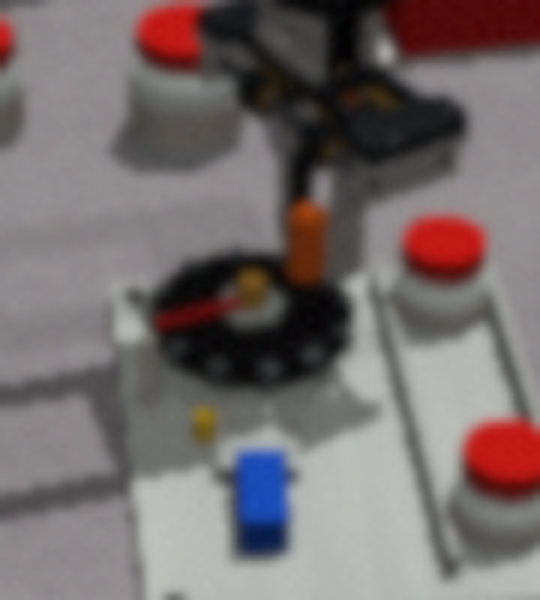

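Request:
{"name": "drive_tool", "arguments": {
  "commands": [
    [[-0.03,0,0,0],[-0.05,0,0,0],[-0.06,0,0,0],[-0.06,0,0,0],[-0.06,0,0,0],[-0.08,0,0,0],[-0.1,0,0,0],[-0.1,0,0,0],[-0.06,0,0,0],[0,0,0,0]]
  ]
}}

```text
time: 38.45
tool_pos: [0.6069, 0.1198, 0.1855]
ee_rot: [2.874, 1.564, 0.119]
wrist_force: [1.0, -0.0, 0.3]
width: 0.0394
```

```bash
python3 - <<'E'
from h import *
plan([.35,.3,.2],-.5)
E
```

```text
t 38.45 tcp [0.6069 0.1198 0.1855] yaw_y -1.1849 tilt [ 0.007  0.001 -1.   ] F [ 1.  -0.   0.3] w 0.0394 j1,j6 [0.1  1.29]
 shift mm [ -16.1 -263.6  170. ] frac [-0.0643 -1.0544  0.6801] turn frac -0.109 rows 4.6
```

Request:
{"name": "drive_tool", "arguments": {
  "commands": [
    [[0,-0.105,0.068,0],[0,-0.105,0.068,0],[0,-0.105,0.068,0],[0,-0.105,0.068,0],[0,-0.105,0.068,0],[0,-0.105,0.068,0],[0,-0.105,0.068,0],[0,-0.105,0.068,0],[0,-0.105,0.068,0],[0,-0.105,0.068,0],[0,0,0,0],[0,0,0,0],[0,0,0,0]]
  ]
}}

```text
time: 39.75
tool_pos: [0.3493, 0.2982, 0.1808]
ee_rot: [0.691, 1.57, -2.066]
wrist_force: [-0.3, 0.5, -0.2]
width: 0.0396
```

```bash
python3 - <<'E'
from h import *
P=(.5634,.0943,1.4895)
s=snap('side');t=snap('top');peg(t);peg(dict(np.load('top0.npz')))
yaw=-.09
S=(P[0],P[1],P[2]+yaw);GR=[(-.115,-.014),(-.174,-.014),(-.174,.014),(-.115,.014)]
it=[(GR,.04,S,(0,255,255)),(SP,.026,S,(0,0,255))]
for n,d in(('s',s),('t',t)):
    q,m=blue(d,P);b=q[m];b=b[(b[:,2]>.036)&(b[:,2]<.046)];print(n,len(b),np.percentile(b,[2,98],axis=0).round(3),b.mean(0).round(4))
    A=np.c_[b[:,0],np.ones(len(b))];print(np.linalg.lstsq(A,b[:,1],rcond=None)[0])
    px=d['pixels'].astype(int);m=(px[...,0]>120)&(px[...,0]-px[...,1]>70)&(px[...,0]-px[...,2]>70)&(px[...,1]-px[...,2]<25)
    W=cloud(d);c,nn=np.cos(P[2]),np.sin(P[2]);R2=np.array([[c,-nn],[nn,c]])
    v,u=np.nonzero(m);w=np.array([unproj(d,a,bb,.058)[:2] for a,bb in zip(u,v)]);w=(w-P[:2])@R2;r=np.hypot(*w.T)
    k=(r<.065)&(r>.015);print('pointer',k.sum(),np.median(np.arctan2(w[k,1],w[k,0])))
# pointer before
a=ov(s,it,None,(240,140,80,90),5);b=ov(t,it,None,(185,120,80,90),5);cv2.imwrite('pics/g21.png',np.hstack([a,b]))
# neighbours diff vs start
t0=dict(np.load('top0.npz'));d=cv2.absdiff(t0['pixels'],t['pixels']).max(2);cv2.imwrite('pics/diff.png',d)
E
```

```text
peg 11 207.9090909090909 160.36363636363637 jig [ 0.0307 -0.0318] r 0.0442 ang -0.802
peg 6 204.16666666666666 176.16666666666666 jig [0.0389 0.0284] r 0.0482 ang 0.63
s 99 [[-0.173 -0.001  0.038]
 [-0.119  0.026  0.044]] [-0.1463  0.0126  0.0413]
[-0.05893702  0.00394076]
pointer 12 1.8247684587514672
t 89 [[-0.17   0.002  0.037]
 [-0.118  0.029  0.046]] [-0.1434  0.0154  0.041 ]
[-0.07259416  0.00501752]
pointer 21 1.8637517687748841
```

View pics/g21.png

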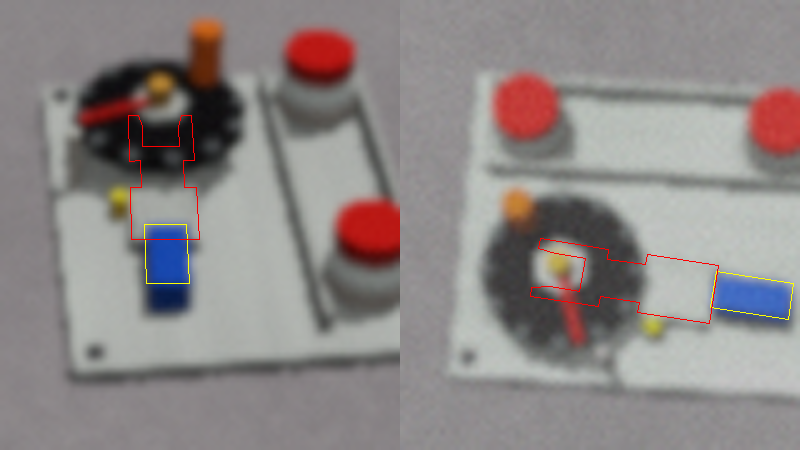

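View pics/diff.png

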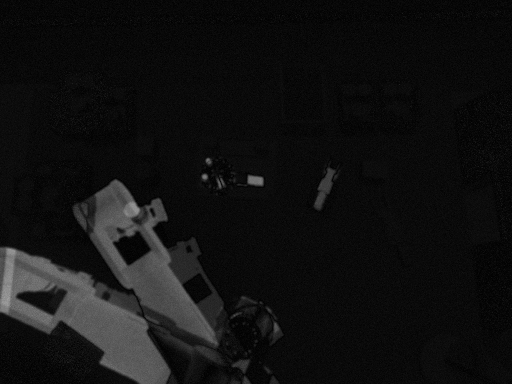

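```bash
python3 -c "
from bench import robot
print(robot.close_job())"
```

```text
the job is handed in; nothing more can be done
None
```

The job is handed in at about 40 s. The spanner is on the stud, the locknut is turned to its stop, and the arm stands clear. `close_job` gives no verdict.

**What I did**
- I took the smaller grey and blue spanner off its rest by the neck. The larger grey one and the purple one were left alone.
- I put it down flat on the deck with the jaw about 125 mm short of the stud, and let go.
- I gripped it again by the blue tail and slid it along the deck until it stopped dead under about 10 N.
- I let go and turned the crank clockwise with the fingers either side of the peg. At the end the push rose from 4 N to 12 N with no further travel, so the nut was on its solid stop.

**Last checks**
- **Spanner:** The tail is where a fully home jaw would put it, within about 3 mm. The handle is about 0.06 to 0.09 rad off the jig's x axis, resting towards the stop pin.
- **Locknut:** The peg stands near -0.80 rad, a total turn of about 1.45. Less the stud's share of about 0.15 to 0.25, that puts the locknut between 1.2 and its 1.30 stop. The camera reading alone is not sharp enough to confirm 1.20; the solid stop is the better evidence.
- **Pointer:** It moved about 0.2 rad, within the 0.35 limit.
- **Jars and cartons:** The before-and-after picture difference shows none of them moved.

**What disagreed or failed**
- The reported TCP height is about 27 mm lower than the real fingertips, seen in the side camera and confirmed by touching the deck. My first grasp therefore closed above the spanner without touching it. I corrected for the offset after that.
- The top and side cameras differed by about 3 mm on the tail's position.

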